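Clear down the goldsmith's bench

TASK

Clear down the goldsmith's bench for the night. First, while everything there is dry, take the scraper block and sweep all the brass offcuts off the filing plate over its open end into the red scrap pan, without picking them up with the fingers; then turn every rinsed cup upside down and hang each on a drying peg of its own, straight and resting fully home on the peg's head. At the end the scraper stands on its foot on its cork mat again, and the bowl, the wire spool, the file and the pliers have been left where they are.

Things in the scene. Friction and masses are not known exactly. Their poses are not given: they have to be found in the camera images.
- filing_plate: fixed filing plate, one piece with the scrap pan. Steel sheet, top 55 mm above the bench; origin on the bench. In its own frame the free surface spans x -97 to +97 mm, y from the open lip at -125 to the back rail at +115 mm. Wooden rails 15 mm higher than the steel, 12 mm thick, on both x edges and the +y edge; what is pushed over the open -y end falls into the pan
- pan_floor (a point): centre of the floor of the red steel scrap pan, axes as the filing plate's; the pan's inside is 217 mm along x, 120 mm along y, its floor 51 mm below the top of the steel sheet; outer walls 50 mm tall; the plate's lip overhangs its near wall by 18 mm
- scraper: loose scraper block standing on its flat rubber foot, 160 g: foot 120 mm (own x) x 36 mm (own y) x 16 mm tall, straight edges; on it a light wooden grip ridge 100 x 24 mm, from 16 to 58 mm above the underside. Origin at the centre of the underside, z up; gripped across its 24 mm (own y)
- cork_mat: fixed cork mat for the scraper, 170 mm (own x) x 90 mm (own y) x 4 mm thick; origin at the centre of its underside, on the bench
- drip_mat: fixed black ribbed rubber mat, 70 mm (own x) x 400 mm (own y) x 4 mm, with three places 140 mm apart along its y; at each place two low ribs (6 mm high, 6 mm wide, 100 mm long along y, 38 mm apart) keep a lying cup from rolling. Origin at the centre of its underside
- drying_rack: fixed green drying rack: base 90 mm (own x) x 330 mm (own y) x 12 mm with a 5 mm lip, and three upright white pegs 115 mm apart along its y. Origin at the centre of its underside
- peg0 (a point): top of drying peg 0, at its centre, 112 mm above the bench (100 mm above the rack's base): a flat mushroom head 28 mm in diameter on a 12 mm stem
- peg1 (a point): top of drying peg 1, at its centre, 112 mm above the bench (100 mm above the rack's base): a flat mushroom head 28 mm in diameter on a 12 mm stem
- peg2 (a point): top of drying peg 2, at its centre, 112 mm above the bench (100 mm above the rack's base): a flat mushroom head 28 mm in diameter on a 12 mm stem
- cup0: rinsed cup 0, blue plastic, straight sided, 90 g, 58 mm outside diameter, 50 mm inside, 90 mm tall, 85 mm deep inside. Origin at the centre of the underside of its closed base, own z runs from there to the open mouth. It starts lying on its side in a place of the drip mat, mouth towards the mat's -y end (the robot's right), axis 33 mm above the bench. None if not there today
- cup0_floor (a point): centre of cup 0's inner floor (5 mm from the origin along own z); this is what rests on a peg's head when the cup hangs on it, leaving the mouth 15 mm above the rack's base
- cup1: rinsed cup 1, blue plastic, straight sided, 90 g, 58 mm outside diameter, 50 mm inside, 90 mm tall, 85 mm deep inside. Origin at the centre of the underside of its closed base, own z runs from there to the open mouth. It starts lying on its side in a place of the drip mat, mouth towards the mat's -y end (the robot's right), axis 33 mm above the bench. None if not there today
- cup1_floor (a point): centre of cup 1's inner floor (5 mm from the origin along own z); this is what rests on a peg's head when the cup hangs on it, leaving the mouth 15 mm above the rack's base
- cup2: rinsed cup 2, blue plastic, straight sided, 90 g, 58 mm outside diameter, 50 mm inside, 90 mm tall, 85 mm deep inside. Origin at the centre of the underside of its closed base, own z runs from there to the open mouth. It starts lying on its side in a place of the drip mat, mouth towards the mat's -y end (the robot's right), axis 33 mm above the bench. None if not there today
- cup2_floor (a point): centre of cup 2's inner floor (5 mm from the origin along own z); this is what rests on a peg's head when the cup hangs on it, leaving the mouth 15 mm above the rack's base
- chip0: loose brass offcut 0, a flat piece 30 x 20 x 8 mm, 30 g, origin at the centre of its underside as it starts; starts on the filing plate. None if not there today
- chip1: loose brass offcut 1, a flat piece 34 x 17 x 8 mm, 30 g, origin at the centre of its underside as it starts; starts on the filing plate. None if not there today
- chip2: loose brass offcut 2, a flat piece 26 x 23 x 8 mm, 30 g, origin at the centre of its underside as it starts; starts on the filing plate. None if not there today
- chip3: loose brass offcut 3, a flat piece 36 x 18 x 8 mm, 30 g, origin at the centre of its underside as it starts; starts on the filing plate. None if not there today
- chip4: loose brass offcut 4, a flat piece 28 x 24 x 8 mm, 30 g, origin at the centre of its underside as it starts; starts on the filing plate. None if not there today
- steel_bowl: bystander, loose: small steel bowl, 120 mm across, 45 mm tall; not part of the job. Origin at its underside, on the bench
- wire_spool: bystander, loose: spool of copper wire standing on its flange, 60 mm across, 36 mm tall; not part of the job. Origin at its underside, on the bench
- flat_file: bystander, loose: hand file with a wooden handle, 220 mm long, along own x, lying flat; not part of the job. Origin at its underside, on the bench
- pliers: bystander, loose: pliers with blue handles, about 140 mm long, along own x, lying flat; not part of the job. Origin at its underside, on the bench
Things that resemble listed ones, but are neither listed nor needed, are in the scene too. Several things look just like the cork_mat: the one meant starts farthest from the robot's base.

How it is judged:
By the outcome, as a careful person would: the job done as asked, in the order asked, and still so for the second after the job is handed in, with the robot touching nothing.
Of cup0, cup1, cup2 only 2 to 3 are there at a start; the rules pass over those that are not, and their reading is None.
Of chip0, chip1, chip2, chip3, chip4 only 3 to 5 are there at a start; the rules pass over those that are not, and their reading is None.
At some moment in a run one of scraper, chip0, chip1, chip2, chip3, chip4 may be knocked a few centimetres aside while the robot is not near it.
It also fails if it takes over 208 s, if anything falls off the work surface, if the arm or the gripper's body presses on something with over 40 N, if the wrist force passes 120 N, or if a joint passes its speed limit or range.

ROBOT

A 7-joint arm with a two-finger parallel gripper is mounted at the origin on the work surface. World frame = base frame: x ahead of the robot, y to its left, z up, the work surface at z = 0. Lengths are in m, angles in rad, forces in N, time in s.
With the tool pointing down it reaches from about 0.35 to 0.9 m from the base axis. Payload 8.1 kg.
Tool frame: the origin (TCP) lies midway between the tips of the shut fingers; the grasp point (between the pads) lies 19 mm behind it; x points along the fingers, z is the direction in which the jaws open and shut, and the axes are right-handed (so a half turn about x gives the same grasp; the last joint's range is limited). The gripper opens to 92 mm and grips with 3 to 60 N. Pads are 19 mm wide; open, the fingers measure 130 mm over their backs; the gripper's body (75 mm by 190 mm) begins 47 mm behind the grasp point.
Start: joints at [1.146, 0.434, 0.025, 1.573, -0.012, 1.134, -0.075], TCP at [0.198, -0.593, 0.227] pointing down, gripper open.
Joint ranges: [-2.62, 2.62], [-0.44, 2.09], [-1.27, 1.32], [0.08, 2.57], [-1.32, 4.46], [0.12, 2], [-2.74, 2.74]. Speed limits (rad/s): [2.22, 2.22, 3.01, 3.01, 3.14, 3.14, 3.14].

INTERFACE

Orientations are given as a rotation vector (axis times angle).
In Python, from cell import arm gives the robot as it stands. The module is installed in compiled form; this text tells all that it offers.
- The arm moves only by the tool move_arm, never from a script. Its argument "steps" is text: rows parted by semicolons, each of 5 numbers parted by spaces: the shift along the tool's x, y, z in m, then the turn about the tool's x in rad, then the closure in counts, from 0 (fully open) to 255 (shut). A call has 1 to 10 rows; each row is the pose to reach, as a shift and turn from the pose commanded when the call began, along the tool's axes at that moment; what a row does not reach only later rows make up. A row lasts 1/12 s, in which the tool goes at most 41.7 mm and 7.16 degrees, less where a joint would pass 70% of its speed; a pose out of reach is approached as far as the arm can. A call with a gripper value outside its range is refused whole. The fingers move at their own pace and stop on an object; "squeeze" is the grip in N (left out, the last holds). Time passes only in rows, so rows that repeat a pose let the fingers close. It gives the time, the measured TCP pose, the force and the opening at its end, in the units of the state.
- arm.observe(): the state, without advancing time (a new reading comes with each control period).
- arm.get_image(name): name is "side" or "top"; returns a dict with "img" (420x560x3 uint8, blue, green, red), "z_map" (420x560 float32, m along the optical axis (not along the pixel's ray), 0 where there is no reading), "vfov" (degrees; the focal length in pixels is half the picture's height over the tangent of half this angle, whatever the lens; pixels are square), "cx", "cy" (the principal point, pixels), "extrinsics" (4x4, takes a point from camera to world coordinates). Camera axes: x right, y up, looking along -z (the intrinsics and any distortion apply to the point x, -y, -z); pixel columns grow to the right and rows downward; lengths in m; the calibration is good to about 2 mm. A picture is of the moment at which its call begins.
- arm.sign_off(): hands the job in, once; it reports no verdict.
The state is a dict: "clock": time; "joints": joint angles; "dq": joint speeds; "joint_efforts": joint torques, N m; "position": TCP position; "ee_rot": TCP orientation; "force": force on the tool from outside, world axes, zero at the start; "ft_torque": the same for the moment, N m; "width": opening from 0.0 (shut) to 1.0 (fully open).
Only numpy, scipy, OpenCV 4.12 (cv2) and the standard library are available. Lean on these libraries where they do the work, as an engineer would, in place of code of your own. Each camera call takes 0.05 s, during which the arm holds its last target.

## Working session

There is one attempt and no reset: what is moved stays moved. The work goes in short steps, Python scripts to look and compute and a tool call to move; the robot and the scene stay as the last step left them, time stands still between calls to the robot, and variables do not carry over. Pictures are saved under pics/ and viewed, and the job is handed in when it is done.

Besides the shell and the picture viewer there is one more tool, called after "Call:" as a command line: name --argument value ..., lists and objects as JSON in quotes. move_arm: Moves the arm, as the interface text tells. Its arguments: {"type":"object","properties":{"steps":{"type":"string"},"squeeze":{"type":"number"}},"required":["steps"]}

```bash
ls; mkdir -p pics
python3 - <<'E'
from cell import arm
import cv2,numpy as np
print(arm.observe())
for n in("top","side"):
    d=arm.get_image(n); cv2.imwrite(f"pics/{n}0.png",d["img"]); np.savez(f"{n}0.npz",**d)
    print(n,d["vfov"],d["cx"],d["cy"],d["extrinsics"],d.keys())
E
```

```text
pics
{'clock': 0.0, 'joints': array([ 1.14640881,  0.43522692,  0.02493712,  1.57414278, -0.01160324,
        1.13401106, -0.07509265]), 'dq': array([-0.00096444, -0.00125575,  0.00053254,  0.00013503,  0.00053362,
        0.00122862, -0.00035336]), 'joint_efforts': array([ 5.39953035e-04, -6.67842722e+01,  9.84982364e-01, -3.14456785e+01,
       -6.06981455e-02,  4.29401826e-02,  9.22934169e-05]), 'position': array([ 0.19745595, -0.59241545,  0.22592446]), 'ee_rot': array([ 0.96989582,  1.34585088, -0.96848363]), 'force': array([ 1.093642  , -0.1282449 , -0.10581916]), 'ft_torque': array([-0.0276375 , -0.01178689,  0.03199155]), 'width': 1.0021106159160382}
top 53.74195998510534 284.0792180382312 216.28008537545557 [[ 0.01747755  0.98930247 -0.14482804  0.32034643]
 [-0.9998287   0.01817537  0.00349644 -0.03381672]
 [ 0.00609134  0.14474213  0.98945066  1.2732716 ]
 [ 0.          0.          0.          1.        ]] dict_keys(['img', 'z_map', 'vfov', 'cx', 'cy', 'extrinsics'])
side 56.450114044235946 281.68410271341503 208.1831200083859 [[ 0.97516636  0.17292803 -0.13837079  0.38105405]
 [-0.22117413  0.72790422 -0.64902808 -0.65515851]
 [-0.01151446  0.66351439  0.74807491  0.81260679]
 [ 0.          0.          0.          1.        ]] dict_keys(['img', 'z_map', 'vfov', 'cx', 'cy', 'extrinsics'])
```

View pics/top0.png

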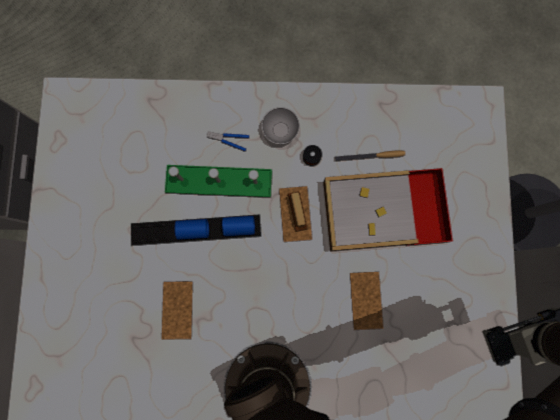

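View pics/side0.png

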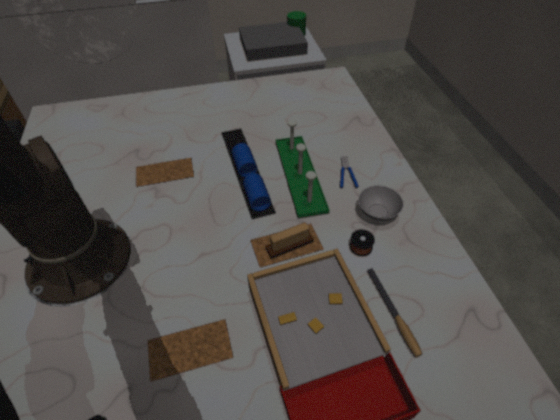

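```bash
cat > h.py <<'E'
import numpy as np, cv2
def load(n): return dict(np.load(n))
def snap(n,tag):
    from cell import arm
    d=arm.get_image(n); cv2.imwrite(f"pics/{tag}.png",d["img"]); np.savez(f"{tag}.npz",**d); return d
def f(d): return 210/np.tan(np.radians(float(d["vfov"]))/2)
def px(d,u,v,z=None,zw=None):
    F=f(d);E=d["extrinsics"]
    r=np.array([(u-d["cx"])/F,-(v-d["cy"])/F,-1.])
    if zw is None:
        if z is None: z=d["z_map"][int(round(v)),int(round(u))]
        return (E[:3,:3]@(r*z)+E[:3,3])
    w=E[:3,:3]@r; t=(zw-E[2,3])/w[2]; return E[:3,3]+t*w
def proj(d,p):
    E=d["extrinsics"];c=E[:3,:3].T@(np.asarray(p)-E[:3,3]);F=f(d)
    return np.array([d["cx"]+F*c[0]/-c[2], d["cy"]-F*c[1]/-c[2]])
def cloud(d):
    F=f(d);E=d["extrinsics"];v,u=np.mgrid[:420,:560];z=d["z_map"]
    P=np.stack([(u-d["cx"])/F*z,-(v-d["cy"])/F*z,-z],-1)
    return P@E[:3,:3].T+E[:3,3]
E
python3 - <<'E'
from h import *
np.set_printoptions(precision=4,suppress=True)
d=load("top0.npz")
d2=load("side0.npz")
P=cloud(d)
for u,v in [(60,100),(300,100),(490,100),(60,250),(100,350),(300,280),(60,400),(450,300)]:
    print((u,v),P[v,u])
print("side")
P2=cloud(d2)
for u,v in [(60,130),(200,120),(340,100),(120,300),(200,400),(480,400),(420,250)]:
    print((u,v),P2[v,u])
for n,dd,(x0,x1,y0,y1),k in(("a",d,(310,460,160,260),5),("b",d,(120,320,110,260),4),("c",d2,(210,410,110,270),4),("d",d2,(240,420,240,420),4)):
    im=cv2.resize(dd["img"][y0:y1,x0:x1],None,fx=k,fy=k,interpolation=cv2.INTER_CUBIC)
    im=np.clip(im.astype(float)*1.8,0,255).astype(np.uint8)
    cv2.imwrite(f"pics/crop_{n}.png",im)
E
```

```text
(60, 100) [0.8715 0.6899 0.0023]
(300, 100) [ 0.8899 -0.0834 -0.0038]
(490, 100) [ 0.8989 -0.6983  0.004 ]
(60, 250) [0.3898 0.6443 0.0015]
(100, 350) [0.098  0.4968 0.0052]
(300, 280) [ 0.312  -0.0901 -0.0003]
(60, 400) [-0.0441  0.6022  0.0026]
(450, 300) [ 0.2603 -0.5434  0.0021]
side
(60, 130) [-0.1259  0.5731 -0.0006]
(200, 120) [ 0.3453  0.5166 -0.0003]
(340, 100) [0.8561 0.5159 0.0012]
(120, 300) [ 0.1051 -0.1402 -0.0002]
(200, 400) [ 0.2672 -0.3984 -0.0002]
(480, 400) [ 0.7949 -0.5192 -0.0025]
(420, 250) [ 0.8409 -0.1673 -0.0019]
```

View pics/crop_a.png

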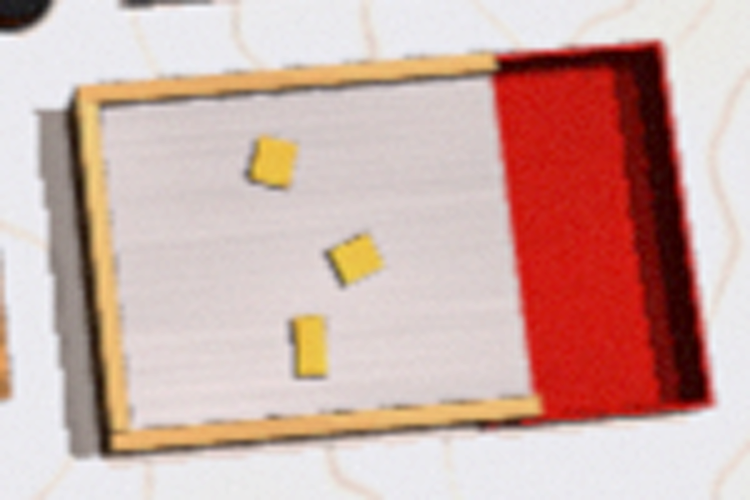

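View pics/crop_b.png

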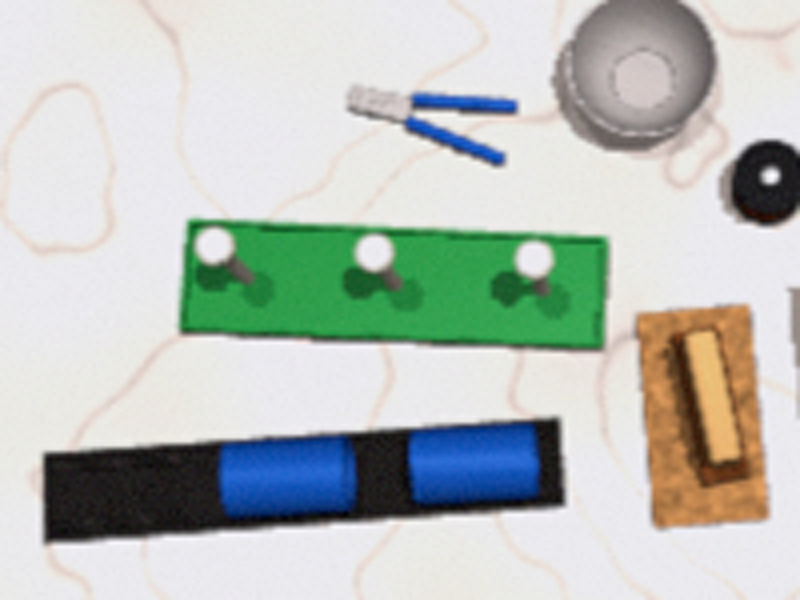

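View pics/crop_c.png

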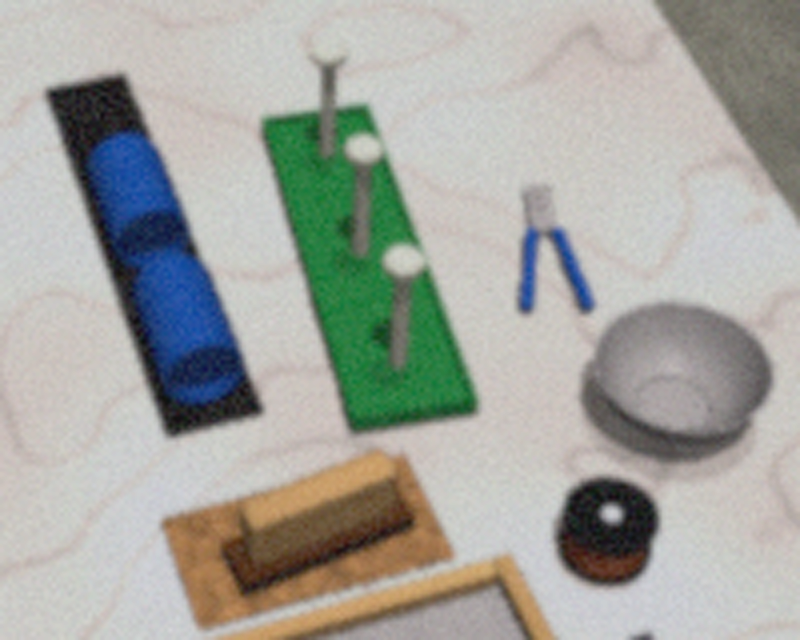

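View pics/crop_d.png

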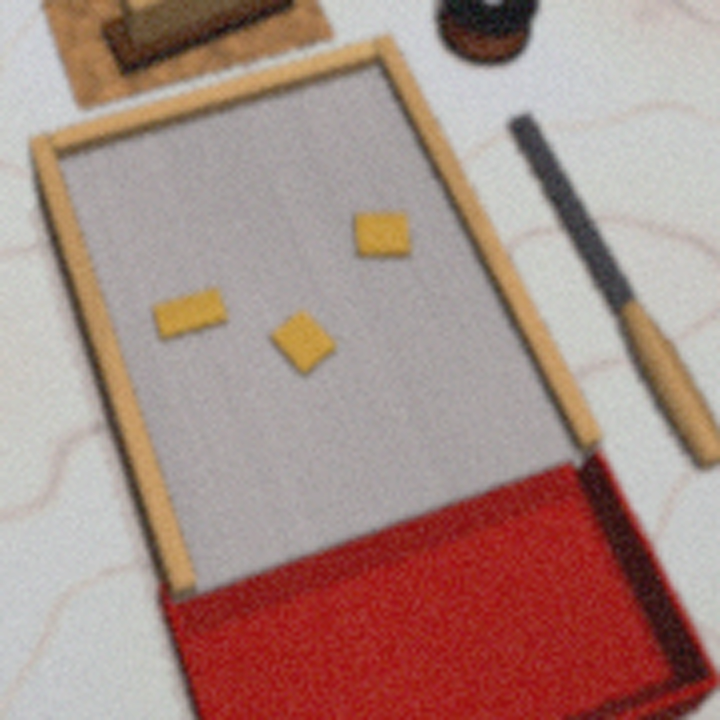

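```bash
cat >> h.py <<'E'
def cr(c,r,u0,v0,k): return ((c+.5)/k-.5+u0,(r+.5)/k-.5+v0)
def fit(model,obs,x0):
    "model: list of own xyz; obs: list of (d,i,u,v); returns x,y,yaw"
    from scipy.optimize import least_squares
    def res(q):
        c,s=np.cos(q[2]),np.sin(q[2]);o=[]
        for d,i,u,v in obs:
            m=model[i];o+=list(proj(d,[q[0]+c*m[0]-s*m[1],q[1]+s*m[0]+c*m[1],m[2]])-[u,v])
        return np.array(o)
    r=least_squares(res,x0,loss="soft_l1"); return r.x,res(r.x).reshape(-1,2)
E
python3 - <<'E'
from h import *
from scipy.spatial.transform import Rotation as R
np.set_printoptions(precision=4,suppress=True)
t=load("top0.npz");s=load("side0.npz")
print(R.from_rotvec([ 0.96989582,  1.34585088, -0.96848363]).as_matrix())
A=lambda c,r:cr(c,r,310,160,5)
D=lambda c,r:cr(c,r,240,240,4)
B=lambda c,r:cr(c,r,120,110,4)
C=lambda c,r:cr(c,r,210,110,4)
m=[[-.109,.127,.07],[.109,.127,.07],[.109,-.125,.07],[-.109,-.125,.07]]
T=[A(113,450),A(78,88),A(497,56),A(541,408)]
S=[D(33,140),D(388,38),D(597,438),D(178,590)]
for nm,ob in(("top",[(t,i,*T[i]) for i in range(4)]),("side",[(s,i,*S[i]) for i in range(4)])):
    print("plate",nm,*fit(m,ob,[.55,-.3,0]))
ob=[(t,i,*T[i]) for i in range(4)]+[(s,i,*S[i]) for i in range(4)]
q,_=fit(m,ob,[.55,-.3,0]);print(q)
def own(q,p): 
    c,s_=np.cos(q[2]),np.sin(q[2]);dx,dy=p[0]-q[0],p[1]-q[1];return np.array([c*dx+s_*dy,-s_*dx+c*dy])
for c in[(274,161),(357,259),(311,345)]:
    p=px(t,*A(*c),zw=.063);print("chip top",p,own(q,p))
for c in[(383,232),(303,341),(190,312)]:
    p=px(s,*D(*c),zw=.063);print("chip side",p,own(q,p))
# pegs
for c in[(215,245),(374,252),(535,259)]: print("peg top",px(t,*B(*c),zw=.112))
for c in[(327,51),(363,148),(404,258)]: print("peg side",px(s,*C(*c),zw=.112))
# rack base corners z .012..017
for c in[(188,220),(608,238),(603,349),(180,332)]: print("rack top",px(t,*B(*c),zw=.017))
# scraper ridge top z .062
for c in[(685,333),(718,328),(742,457),(711,468)]: print("ridge top",px(t,*B(*c),zw=.062))
for c in[(243,524),(375,452),(400,473),(258,555)]: print("ridge side",px(s,*C(*c),zw=.062))
for c in[(637,316),(748,305),(768,515),(656,526)]: print("cork",px(t,*B(*c),zw=.004))
for c in[(164,522),(403,455),(452,555),(205,628)]: print("cork side",px(s,*C(*c),zw=.004))
for c in[(43,455),(558,419),(564,502),(46,541)]: print("drip",px(t,*B(*c),zw=.004))
E
```

```text
[[-0.0006  0.9487  0.3162]
 [ 0.0015  0.3162 -0.9487]
 [-1.     -0.0001 -0.0016]]
plate top [ 0.522  -0.2949  0.1001] [[ 0.0063  0.1613]
 [-0.256  -0.489 ]
 [-0.1721 -0.754 ]
 [ 0.4404  1.4496]]
plate side [ 0.5213 -0.2982  0.1031] [[-1.3109 -0.4132]
 [ 0.5337 -1.3158]
 [ 2.1662 -0.062 ]
 [-0.708   0.6926]]
[ 0.5216 -0.297   0.1021]
chip top [ 0.5756 -0.2762  0.063 ] [0.0559 0.0152]
chip top [ 0.5174 -0.3247  0.063 ] [-0.007  -0.0272]
chip top [ 0.4656 -0.2968  0.063 ] [-0.0556  0.0059]
chip side [ 0.5745 -0.279   0.063 ] [0.0545 0.0125]
chip side [ 0.5162 -0.3283  0.063 ] [-0.0085 -0.0306]
chip side [ 0.4642 -0.3001  0.063 ] [-0.0574  0.0028]
peg top [0.6163 0.2824 0.112 ]
peg top [0.6133 0.1681 0.112 ]
peg top [0.6104 0.0524 0.112 ]
peg side [0.614  0.2783 0.112 ]
peg side [0.6118 0.1637 0.112 ]
peg side [0.6097 0.0504 0.112 ]
rack top [0.6601 0.3304 0.017 ]
rack top [0.6519 0.0031 0.017 ]
rack top [0.5639 0.0051 0.017 ]
rack top [0.5712 0.3313 0.017 ]
ridge top [ 0.5685 -0.0571  0.062 ]
ridge top [ 0.5727 -0.0816  0.062 ]
ridge top [ 0.4762 -0.1005  0.062 ]
ridge top [ 0.4676 -0.0778  0.062 ]
ridge side [ 0.4707 -0.0988  0.062 ]
ridge side [ 0.5617 -0.0631  0.062 ]
ridge side [ 0.5723 -0.0827  0.062 ]
ridge side [ 0.4747 -0.123   0.062 ]
cork [ 0.5932 -0.0205  0.004 ]
cork [ 0.6036 -0.1072  0.004 ]
cork [ 0.4391 -0.1241  0.004 ]
cork [ 0.4291 -0.0383  0.004 ]
cork side [ 0.4283 -0.0425  0.004 ]
cork side [ 0.5931 -0.0241  0.004 ]
cork side [ 0.6013 -0.11    0.004 ]
cork side [ 0.439  -0.1279  0.004 ]
drip [0.4754 0.4347 0.004 ]
drip [0.5107 0.0391 0.004 ]
drip [0.4463 0.0328 0.004 ]
drip [0.4092 0.4277 0.004 ]
```

Run:
```python
from h import *
t=load("top0.npz");s=load("side0.npz")
a=[]
for d,(u0,v0) in((t,(270,180)),(s,(245,215))):
    im=cv2.resize(d["img"][v0:v0+70,u0:u0+80],None,fx=5,fy=5,interpolation=cv2.INTER_CUBIC)
    a.append(np.clip(im.astype(float)*2,0,255).astype(np.uint8))
cv2.imwrite("pics/scr.png",np.hstack(a))
```

```text
(no output)
```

View pics/scr.png

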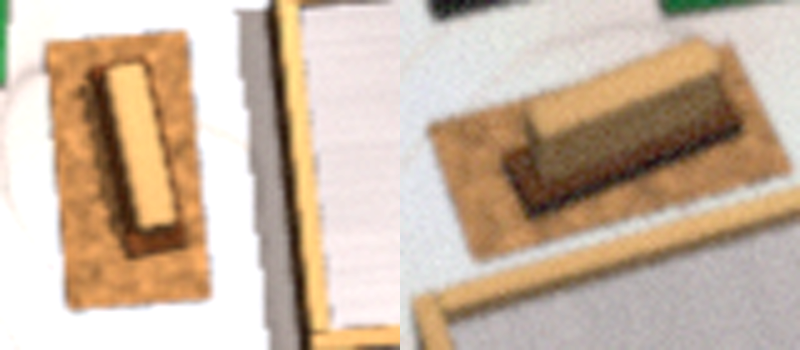

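Run:
```python
from h import *
np.set_printoptions(precision=4,suppress=True)
t=load("top0.npz");s=load("side0.npz")
m=[[.05,.012,.062],[.05,-.012,.062],[-.05,-.012,.062],[-.05,.012,.062]]
T=[cr(c,r,270,180,5) for c,r in[(105,67),(142,62),(175,226),(138,231)]]
S=[cr(c,r,245,215,5) for c,r in[(300,37),(320,57),(141,138),(127,102)]]
for d,Q in((t,T),(s,S)): print(*fit(m,[(d,i,*Q[i]) for i in range(4)],[.52,-.08,.2]))
```

```text
[ 0.5208 -0.0777  0.2062] [[-0.1977  0.2704]
 [ 0.3085 -0.2026]
 [ 0.2402 -0.2903]
 [-0.3531  0.2211]]
[ 0.5212 -0.0805  0.2579] [[-0.0597 -1.8181]
 [ 0.7943  0.8003]
 [ 0.2631  0.0139]
 [-1.3987  0.1546]]
```

```bash
cat > go.py <<'E'
import sys,numpy as np
from cell import arm
from scipy.spatial.transform import Rotation as R
def go(x,y,z,a=None):
    o=arm.observe();M=R.from_rotvec(o["ee_rot"]).as_matrix()
    cur=np.arctan2(M[1,2],M[0,2])
    s=M.T@(np.array([x,y,z])-o["position"])
    print("t %.2f pos %s ang %.3f F %s w %.3f"%(o["clock"],o["position"].round(4),cur,o["force"].round(1),o["width"]))
    t=0 if a is None else -((a-cur+np.pi)%(2*np.pi)-np.pi)
    print("shift",s.round(4),"turn %.4f (%.1f rows)"%(t,max(np.linalg.norm(s)/.0417,abs(t)/.125)))
if __name__=="__main__": go(*map(float,sys.argv[1:]))
E
python3 go.py .521 -.079 .2 -1.361
```

```text
t 0.10 pos [ 0.1975 -0.5925  0.226 ] ang -1.249 F [-0.2  0.3  0.3] w 1.001
shift [ 0.0265  0.4693 -0.3848] turn 0.1119 (14.6 rows)
```

Call:
move_arm --steps "0.026 0.235 -0.192 0.056 0;0.026 0.235 -0.192 0.056 0;0.026 0.235 -0.192 0.056 0;0.026 0.235 -0.192 0.056 0;0.026 0.235 -0.192 0.056 0;0.026 0.469 -0.385 0.112 0;0.026 0.469 -0.385 0.112 0;0.026 0.469 -0.385 0.112 0;0.026 0.469 -0.385 0.112 0;0.026 0.469 -0.385 0.112 0" --squeeze 20

```text
clock: 0.93
position: [0.4198, -0.2392, 0.2046]
ee_rot: [1.053, 1.301, -1.054]
force: [-0.3, -1.0, 0.4]
width: 0.999
```

```bash
python3 go.py .521 -.079 .15 -1.361
```

```text
t 0.93 pos [ 0.4198 -0.2392  0.2046] ang -1.361 F [-0.3 -1.   0.4] w 0.999
shift [ 0.0546  0.1323 -0.1356] turn -0.0003 (4.7 rows)
```

Call:
move_arm --steps "0.054 0.13 -0.133 0 0;0.054 0.13 -0.133 0 0;0.054 0.13 -0.133 0 0;0.054 0.13 -0.133 0 0;0.054 0.13 -0.133 0 0;0.054 0.13 -0.133 0 0;0.054 0.13 -0.133 0 0;0.054 0.13 -0.133 0 0"

```text
clock: 1.6
position: [0.5182, -0.0847, 0.1504]
ee_rot: [1.053, 1.301, -1.055]
force: [0.0, 0.1, -1.0]
width: 0.998
```

```bash
python3 - <<'E'
from h import *
a=[]
for n,(u0,v0) in(("top",(250,150)),("side",(215,185))):
    d=snap(n,n+"1")
    im=cv2.resize(d["img"][v0:v0+120,u0:u0+100],None,fx=4,fy=4,interpolation=cv2.INTER_CUBIC)
    a.append(np.clip(im.astype(float)*2,0,255).astype(np.uint8))
cv2.imwrite("pics/s1.png",np.hstack(a))
E
python3 go.py .521 -.079 .03 -1.361
```

```text
t 1.70 pos [ 0.5182 -0.0856  0.1508] ang -1.363 F [-0.9  0.1 -0.6] w 0.997
shift [ 0.1208  0.0041 -0.006 ] turn -0.0024 (2.9 rows)
```

View pics/s1.png

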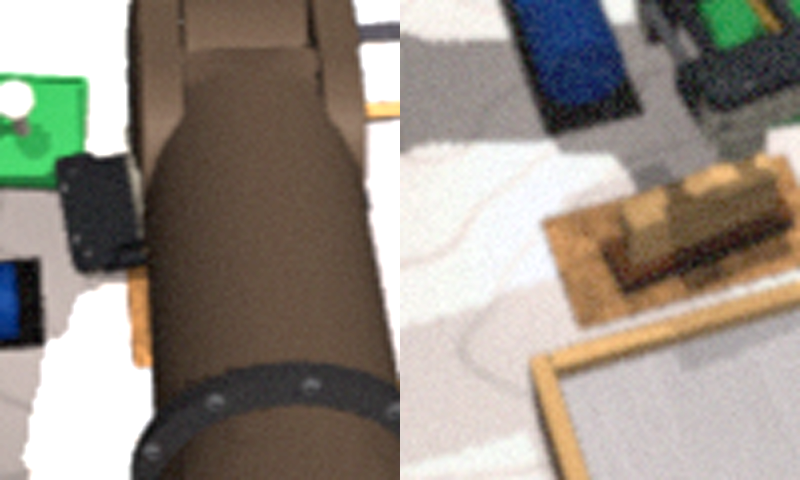

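Call:
move_arm --steps "0.04 0.004 -0.006 -0.002 0;0.08 0.004 -0.006 -0.002 0;0.1 0.004 -0.006 -0.002 0;0.119 0.004 -0.006 -0.002 0;0.119 0.004 -0.006 -0.002 0;0.119 0.004 -0.006 -0.002 255;0.119 0.004 -0.006 -0.002 255;0.119 0.004 -0.006 -0.002 255;0.119 0.004 -0.006 -0.002 255;0.119 0.004 -0.006 -0.002 255"

```text
clock: 2.53
position: [0.5222, -0.0774, 0.0327]
ee_rot: [1.053, 1.3, -1.051]
force: [-0.4, -0.3, -0.5]
width: 0.686
```

Call:
move_arm --steps "0 0 0 0 255;0 0 0 0 255;0 0 0 0 255;0 0 0 0 255;0 0 0 0 255" --squeeze 30

```text
clock: 2.95
position: [0.5215, -0.0772, 0.0317]
ee_rot: [1.052, 1.302, -1.052]
force: [1.2, -3.4, 1.9]
width: 0.325
```

```bash
python3 go.py .521 -.079 .03 -1.361
```

```text
t 2.95 pos [ 0.5215 -0.0772  0.0317] ang -1.359 F [ 1.2 -3.4  1.9] w 0.325
shift [ 0.0017 -0.0009  0.0016] turn 0.0021 (0.1 rows)
```

Call:
move_arm --steps "0 0 0 0 255;0 0 0 0 255;0 0 0 0 255;0 0 0 0 255"

```text
clock: 3.28
position: [0.5215, -0.0774, 0.0316]
ee_rot: [1.052, 1.302, -1.052]
force: [0.5, -2.0, -0.5]
width: 0.259
```

```bash
python3 go.py .521 -.079 .2 -1.361
```

```text
t 3.28 pos [ 0.5215 -0.0774  0.0316] ang -1.359 F [ 0.5 -2.  -0.5] w 0.259
shift [-0.1684 -0.0008  0.0015] turn 0.0017 (4.0 rows)
```

```bash
cat > pl.py <<'E'
import sys,numpy as np
from go import go
x,y,z=map(float,sys.argv[1:4]);q=(.522,-.2955,.102)
c,s=np.cos(q[2]),np.sin(q[2])
go(q[0]+c*x-s*y,q[1]+s*x+c*y,z,-np.pi/2+q[2])
E
python3 pl.py -.03 .07 .15
```

```text
t 3.28 pos [ 0.5215 -0.0774  0.0316] ang -1.359 F [ 0.5 -2.  -0.5] w 0.259
shift [-0.1184 -0.0675  0.1405] turn 0.1095 (4.7 rows)
```

Call:
move_arm --steps "-0.04 0 0 0 255;-0.08 0 0 0 255;-0.118 0 0 0 255;-0.118 -0.02 0.035 0.05 255;-0.118 -0.035 0.07 0.11 255;-0.118 -0.05 0.105 0.11 255;-0.118 -0.067 0.14 0.11 255;-0.118 -0.067 0.14 0.11 255;-0.118 -0.067 0.14 0.11 255;-0.118 -0.067 0.14 0.11 255"

```text
clock: 4.12
position: [0.4852, -0.2275, 0.1493]
ee_rot: [1.135, 1.257, -1.134]
force: [-0.3, 0.5, -2.0]
width: 0.26
```

```bash
python3 - <<'E'
from h import *
a=[]
for n,(u0,v0) in(("top",(310,150)),("side",(230,220))):
    d=snap(n,n+"2")
    im=cv2.resize(d["img"][v0:v0+150,u0:u0+150 if n=="top" else u0+190],None,fx=2,fy=2,interpolation=cv2.INTER_CUBIC)
    a.append(np.clip(im.astype(float)*2,0,255).astype(np.uint8))
cv2.imwrite("pics/s2.png",np.hstack(a))
E
python3 pl.py -.03 .07 .0845; python3 pl.py -.03 -.135 .084
```

```text
t 4.22 pos [ 0.4858 -0.2264  0.1495] ang -1.467 F [-0.6  0.  -1.8] w 0.258
shift [ 0.065  -0.001   0.0025] turn 0.0020 (1.6 rows)
t 4.22 pos [ 0.4858 -0.2264  0.1495] ang -1.467 F [-0.6  0.  -1.8] w 0.258
shift [ 0.0653 -0.0014  0.2075] turn 0.0020 (5.2 rows)
```

View pics/s2.png

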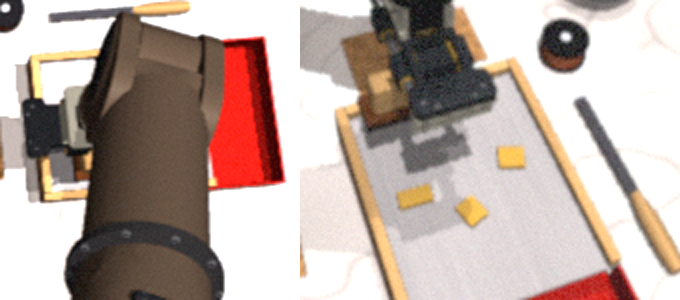

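Call:
move_arm --steps "0.03 0 0.002 0.002 255;0.05 0 0.002 0.002 255;0.06 0 0.002 0.002 255;0.064 0 0.002 0.002 255;0.065 0 0.002 0.002 255;0.065 0 0.002 0.002 255;0.065 0 0.002 0.002 255"

```text
clock: 4.8
position: [0.4864, -0.2302, 0.0857]
ee_rot: [1.135, 1.253, -1.134]
force: [0.0, 0.5, -2.8]
width: 0.257
```

```bash
python3 pl.py -.03 -.135 .084
```

```text
t 4.80 pos [ 0.4864 -0.2302  0.0857] ang -1.471 F [ 0.   0.5 -2.8] w 0.257
shift [ 0.0018 -0.0009  0.2036] turn -0.0018 (4.9 rows)
```

Call:
move_arm --steps "0.0015 0 0.015 0 255;0.0015 0 0.03 0 255;0.0015 0 0.045 0 255;0.0015 0 0.06 0 255;0.0015 0 0.075 0 255;0.0015 0 0.09 0 255;0.0015 0 0.105 0 255;0.0015 0 0.12 0 255;0.0015 0 0.135 0 255;0.0015 0 0.15 0 255"

```text
clock: 5.63
position: [0.5005, -0.3809, 0.083]
ee_rot: [1.136, 1.255, -1.136]
force: [0.7, 0.9, -1.1]
width: 0.257
```

```bash
python3 - <<'E'
from h import *
a=[]
for n,(u0,v0) in(("top",(310,150)),("side",(230,220))):
    d=snap(n,n+"3")
    im=cv2.resize(d["img"][v0:v0+200 if n=="side" else v0+150,u0:u0+150 if n=="top" else u0+190],None,fx=2,fy=2,interpolation=cv2.INTER_CUBIC)
    if n=="top": im=np.vstack([im,np.zeros((100,300,3),np.uint8)])
    a.append(np.clip(im.astype(float)*2,0,255).astype(np.uint8))
cv2.imwrite("pics/s3.png",np.hstack(a))
E
python3 pl.py -.03 -.135 .084
```

```text
t 5.73 pos [ 0.4999 -0.3834  0.083 ] ang -1.475 F [-0.6 -0.9 -0.8] w 0.262
shift [-0.0009  0.0012  0.0498] turn -0.0059 (1.2 rows)
```

View pics/s3.png

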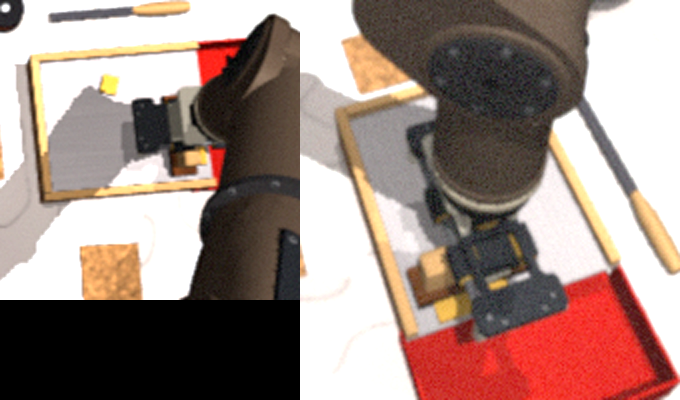

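Call:
move_arm --steps "-0.0005 0 0.012 0 255;-0.0005 0 0.024 0 255;-0.0005 0 0.036 0 255;-0.0005 0 0.048 0 255;-0.0005 0 0.056 0 255;-0.0005 0 0.056 0 255;-0.0005 0 0.056 0 255"

```text
clock: 6.32
position: [0.5059, -0.4356, 0.0834]
ee_rot: [1.136, 1.255, -1.136]
force: [-0.5, 0.7, -1.3]
width: 0.261
```

```bash
python3 - <<'E'
from h import *
d=snap("side","side4")
im=cv2.resize(d["img"][220:420,230:420],None,fx=3,fy=3,interpolation=cv2.INTER_CUBIC)
cv2.imwrite("pics/s4.png",np.clip(im.astype(float)*2,0,255).astype(np.uint8))
E
python3 pl.py -.03 -.135 .15
```

```text
t 6.37 pos [ 0.5061 -0.4347  0.0834] ang -1.471 F [-0.2  0.6 -2.7] w 0.257
shift [-0.0666 -0.     -0.0019] turn -0.0023 (1.6 rows)
```

View pics/s4.png

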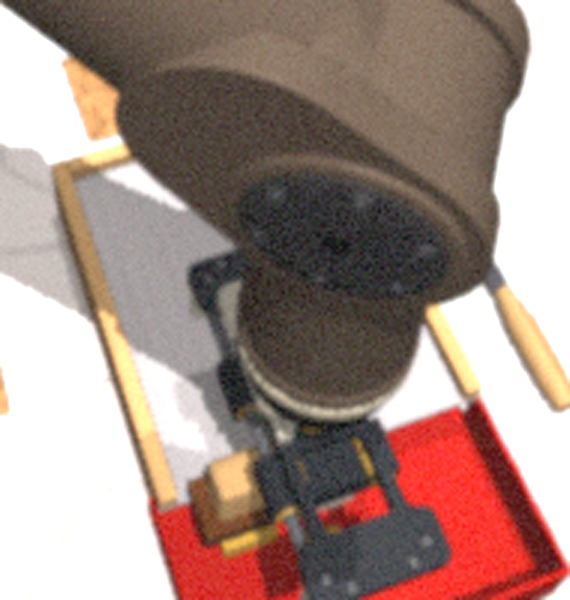

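Call:
move_arm --steps "0 0 0.006 0 255;0 0 0.012 0 255;0 0 0.012 0 255;-0.03 0 0.012 0 255;-0.07 0 0.012 0 255;-0.07 0 0.012 0 255;-0.07 0 -0.028 0 255;-0.07 0 -0.068 0 255;-0.07 0 -0.108 0 255;-0.07 0 -0.108 0 255"

```text
clock: 7.2
position: [0.4959, -0.318, 0.1538]
ee_rot: [1.133, 1.263, -1.126]
force: [0.3, 1.7, -2.1]
width: 0.263
```

```bash
python3 - <<'E'
from h import *
a=[]
for n,(u0,v0) in(("top",(310,150)),("side",(230,220))):
    d=snap(n,n+"5")
    im=cv2.resize(d["img"][v0:v0+200 if n=="side" else v0+150,u0:u0+150 if n=="top" else u0+190],None,fx=2,fy=2,interpolation=cv2.INTER_CUBIC)
    if n=="top": im=np.vstack([im,np.zeros((100,300,3),np.uint8)])
    a.append(np.clip(im.astype(float)*2,0,255).astype(np.uint8))
cv2.imwrite("pics/s5.png",np.hstack(a))
E
python3 pl.py .03 .07 .15
```

```text
t 7.30 pos [ 0.496  -0.3258  0.1543] ang -1.467 F [ 0.5 -1.6 -1.2] w 0.260
shift [ 0.0043  0.0591 -0.0974] turn 0.0013 (2.7 rows)
```

View pics/s5.png

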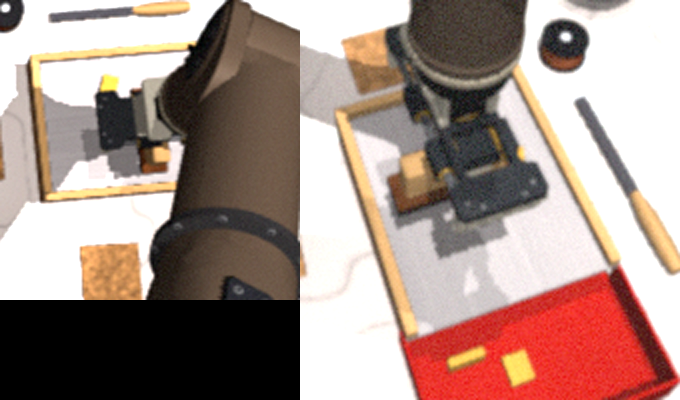

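Call:
move_arm --steps "0.004 0 -0.04 0 255;0.004 0 -0.08 0 255;0.004 0.02 -0.097 0 255;0.004 0.059 -0.097 0 255;0.004 0.059 -0.097 0 255;0.004 0.059 -0.097 0 255;0.04 0.059 -0.097 0 255;0.06 0.059 -0.097 0 255;0.069 0.059 -0.097 0 255;0.069 0.059 -0.097 0 255"

```text
clock: 8.13
position: [0.543, -0.2269, 0.0833]
ee_rot: [1.136, 1.256, -1.139]
force: [-0.1, 0.7, -1.0]
width: 0.26
```

```bash
python3 - <<'E'
from h import *
a=[]
for n,(u0,v0) in(("top",(310,150)),("side",(230,220))):
    d=snap(n,n+"6")
    im=cv2.resize(d["img"][v0:v0+200 if n=="side" else v0+150,u0:u0+150 if n=="top" else u0+190],None,fx=2,fy=2,interpolation=cv2.INTER_CUBIC)
    if n=="top": im=np.vstack([im,np.zeros((100,300,3),np.uint8)])
    a.append(np.clip(im.astype(float)*2,0,255).astype(np.uint8))
cv2.imwrite("pics/s6.png",np.hstack(a))
E
python3 pl.py .03 -.14 .0835
```

```text
t 8.23 pos [ 0.5442 -0.2267  0.0849] ang -1.473 F [-0.2  0.  -2.4] w 0.260
shift [0.0015 0.0017 0.2062] turn -0.0040 (4.9 rows)
```

View pics/s6.png

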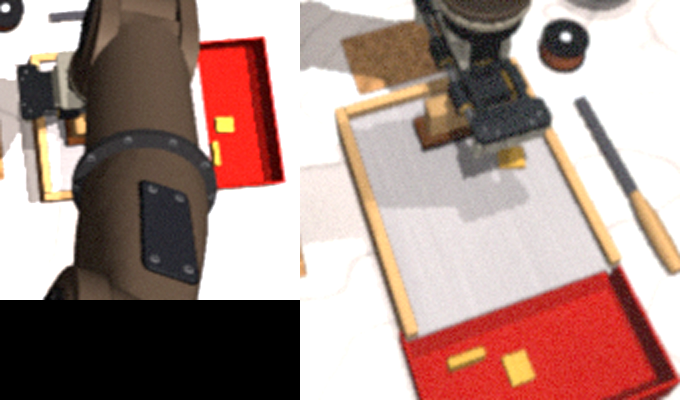

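Call:
move_arm --steps "0.001 0 0.015 0 255;0.001 0 0.03 0 255;0.001 0 0.045 0 255;0.001 0 0.06 0 255;0.001 0 0.075 0 255;0.001 0 0.09 0 255;0.001 0 0.105 0 255;0.001 0 0.12 0 255;0.001 0 0.135 0 255;0.001 0 0.15 0 255"

```text
clock: 9.07
position: [0.5593, -0.3761, 0.0836]
ee_rot: [1.136, 1.255, -1.136]
force: [0.0, -0.2, -1.6]
width: 0.257
```

Call:
move_arm --steps "0 0 0.012 0 255;0 0 0.024 0 255;0 0 0.036 0 255;0 0 0.048 0 255;0 0 0.06 0 255;0 0 0.067 0 255;0 0 0.067 0 255;-0.03 0 0.067 0 255;-0.07 0 0.067 0 255;-0.07 0 0.067 0 255"

```text
clock: 9.9
position: [0.5698, -0.4425, 0.1618]
ee_rot: [1.135, 1.244, -1.131]
force: [1.9, -0.8, -0.2]
width: 0.261
```

Call:
move_arm --steps "0 0 -0.04 0 255;0 0 -0.08 0 255;0 0 -0.12 0 255;0 0 -0.16 0 255;0 0 -0.2 0 255;0 0 -0.24 0 255;0 0 -0.28 0 255;0 0 -0.28 0 255;0 0 -0.28 0 255"

```text
clock: 10.65
position: [0.5385, -0.1587, 0.1543]
ee_rot: [1.132, 1.257, -1.13]
force: [0.2, -1.5, -2.4]
width: 0.259
```

```bash
cat > look.py <<'E'
import sys
from h import *
k=sys.argv[1]
a=[]
for n,(u0,v0) in(("top",(310,150)),("side",(230,220))):
    d=snap(n,n+k)
    im=cv2.resize(d["img"][v0:v0+200 if n=="side" else v0+150,u0:u0+150 if n=="top" else u0+190],None,fx=2,fy=2,interpolation=cv2.INTER_CUBIC)
    if n=="top": im=np.vstack([im,np.zeros((100,300,3),np.uint8)])
    a.append(np.clip(im.astype(float)*2,0,255).astype(np.uint8))
cv2.imwrite("pics/s%s.png"%k,np.hstack(a))
E
python3 look.py 7; python3 go.py .516 -.0745 .15 -1.466
```

```text
t 10.75 pos [ 0.5383 -0.1629  0.154 ] ang -1.471 F [-0.2 -0.7 -1.7] w 0.261
shift [ 0.0039 -0.0134 -0.0902] turn -0.0047 (2.2 rows)
```

View pics/s7.png

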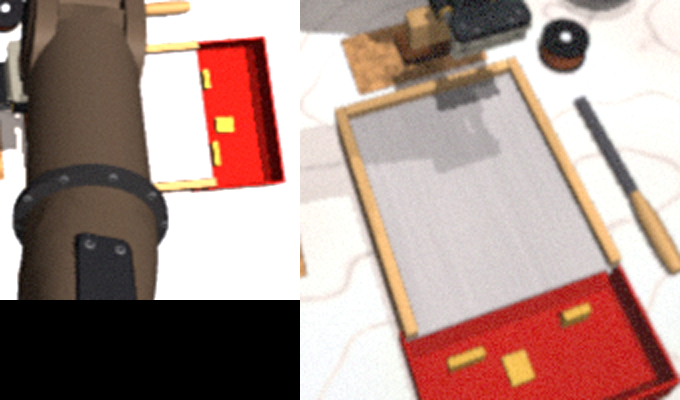

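Call:
move_arm --steps "0.004 -0.013 -0.04 -0.004 255;0.004 -0.013 -0.08 -0.004 255;0.004 -0.013 -0.09 -0.004 255;0.004 -0.013 -0.09 -0.004 255;0.04 -0.013 -0.09 -0.004 255;0.08 -0.013 -0.09 -0.004 255;0.11 -0.013 -0.09 -0.004 255;0.12 -0.013 -0.09 -0.004 255;0.12 -0.013 -0.09 -0.004 255;0.12 -0.013 -0.09 -0.004 255"

```text
clock: 11.58
position: [0.5167, -0.0756, 0.0338]
ee_rot: [1.133, 1.256, -1.134]
force: [-0.3, -0.2, -1.6]
width: 0.261
```

```bash
python3 go.py .516 -.0745 .0315 -1.466
```

```text
t 11.58 pos [ 0.5167 -0.0756  0.0338] ang -1.469 F [-0.3 -0.2 -1.6] w 0.261
shift [ 0.0023 -0.0006 -0.0012] turn -0.0028 (0.1 rows)
```

Call:
move_arm --steps "0.001 0 -0.001 0 255;0.002 0 -0.001 0 255;0.0025 0 -0.001 0 255;0.0025 0 -0.001 0 255;0.0025 0 -0.001 0 255"

```text
clock: 12.0
position: [0.5164, -0.0734, 0.0316]
ee_rot: [1.133, 1.256, -1.132]
force: [-0.8, 0.9, -2.1]
width: 0.259
```

Call:
move_arm --steps "0 0 0 0 240;0 0 0 0 200;0 0 0 0 150;0 0 0 0 100;0 0 0 0 50;0 0 0 0 0;0 0 0 0 0;0 0 0 0 0;0 0 0 0 0;0 0 0 0 0"

```text
clock: 12.83
position: [0.5161, -0.0734, 0.0312]
ee_rot: [1.132, 1.256, -1.133]
force: [-0.0, -1.2, 0.2]
width: 0.791
```

Call:
move_arm --steps "-0.01 0 0 0 0;-0.03 0 0 0 0;-0.06 0 0 0 0;-0.1 0 0 0 0;-0.14 0 0 0 0;-0.18 0 0 0 0;-0.18 0 0 0 0"

```text
clock: 13.42
position: [0.52, -0.0732, 0.2197]
ee_rot: [1.137, 1.246, -1.124]
force: [1.7, 0.1, 0.5]
width: 0.998
```

```bash
python3 go.py .5 .2 .25 -0.05
```

```text
t 13.42 pos [ 0.52   -0.0732  0.2197] ang -1.467 F [1.7 0.1 0.5] w 0.998
shift [-0.0308  0.0088 -0.2738] turn -1.4170 (11.3 rows)
```

Run:
```python
from h import *
np.set_printoptions(precision=4,suppress=True)
import numpy as np
s=snap("side","side8");t=load("top0.npz")
a=[]
for d,(u0,v0,w,h) in((t,(165,200,100,60)),(s,(210,115,80,110))):
    im=cv2.resize(d["img"][v0:v0+h,u0:u0+w],None,fx=5,fy=5,interpolation=cv2.INTER_CUBIC)
    im=np.clip(im.astype(float)*2.5,0,255).astype(np.uint8)
    im=np.vstack([im,np.zeros((550-im.shape[0],im.shape[1],3),np.uint8)])if im.shape[0]<550 else im
    a.append(im)
cv2.imwrite("pics/s8.png",np.hstack(a))
im=cv2.resize(s["img"][110:410,200:420],None,fx=2,fy=2);cv2.imwrite("pics/s8b.png",np.clip(im.astype(float)*2,0,255).astype(np.uint8))
```

View pics/s8.png

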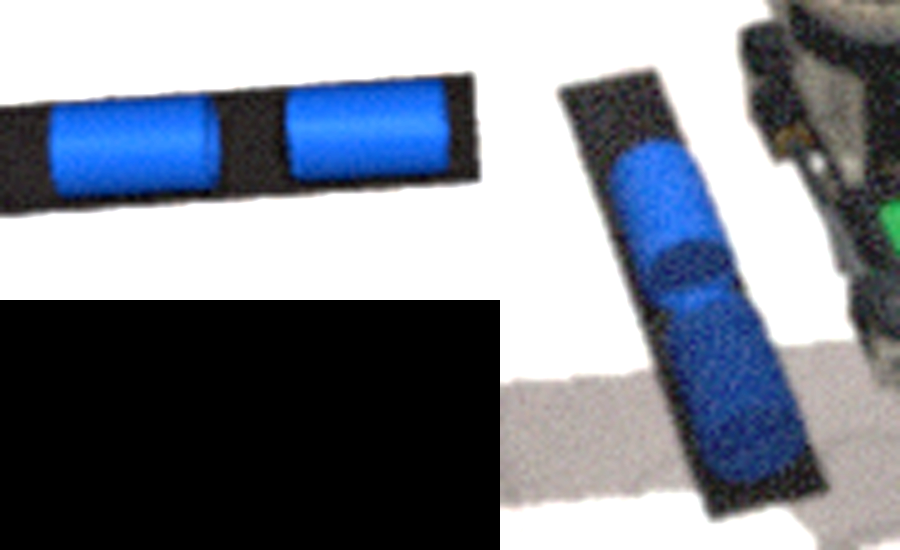

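View pics/s8b.png

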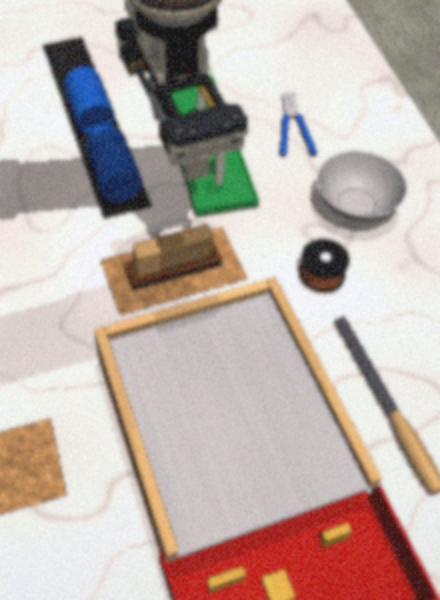

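Run:
```python
from h import *
np.set_printoptions(precision=4,suppress=True)
t=load("top0.npz");s=load("side8.npz")
K=lambda c,r:cr(c,r,165,200,5)
L=lambda c,r:cr(c,r,210,115,5)
for c in((48,148),(208,140),(287,130),(443,124)): print(px(t,*K(*c),zw=.062))
# cylinder side silhouettes at z~.033 : upper/lower edges
for c in((130,97),(140,192),(365,82),(370,178)): print("sil",px(t,*K(*c),zw=.036))
# side mouth rim top / base top
for c in((690-500,240),(655-500,142),(590-340,412)): print("side",px(s,*L(*c),zw=.062))
```

```text
[0.4534 0.2837 0.062 ]
[0.4598 0.1901 0.062 ]
[0.4666 0.144  0.062 ]
[0.4718 0.0524 0.062 ]
sil [0.488 0.243 0.036]
sil [0.4308 0.2342 0.036 ]
sil [0.4997 0.102  0.036 ]
sil [0.4417 0.097  0.036 ]
side [0.4635 0.1888 0.062 ]
side [0.4575 0.2809 0.062 ]
side [0.472  0.0479 0.062 ]
```

```bash
python3 go.py .469 .127 .18 0.089
```

```text
t 13.47 pos [ 0.5187 -0.0733  0.2163] ang -1.467 F [-0.4  0.  -1.1] w 1.000
shift [ 0.0357 -0.029  -0.2045] turn -1.5561 (12.4 rows)
```

Call:
move_arm --steps "0 -0.006 -0.025 -0.12 0;0 -0.012 -0.05 -0.24 0;0.01 -0.018 -0.075 -0.36 0;0.01 -0.024 -0.1 -0.48 0;0.01 -0.029 -0.125 -0.6 0;0.02 -0.029 -0.15 -0.72 0;0.02 -0.029 -0.175 -0.84 0;0.03 -0.029 -0.2 -0.96 0;0.036 -0.029 -0.2045 -1.08 0;0.036 -0.029 -0.2045 -1.2 0"

```text
clock: 14.3
position: [0.4644, 0.1291, 0.1739]
ee_rot: [0.202, 1.564, -0.202]
force: [0.0, -0.8, 0.3]
width: 1.001
```

```bash
python3 go.py .469 .127 .14 0.089
```

```text
t 14.30 pos [0.4644 0.1291 0.1739] ang -0.257 F [ 0.  -0.8  0.3] w 1.001
shift [ 0.0339 -0.0009  0.0051] turn -0.3460 (2.8 rows)
```

Call:
move_arm --steps "0.01 -0.001 0.005 -0.12 0;0.02 -0.001 0.005 -0.24 0;0.034 -0.001 0.005 -0.346 0;0.034 -0.001 0.005 -0.346 0;0.034 -0.001 0.005 -0.346 0;0.034 -0.001 0.005 -0.346 0"

```text
clock: 14.8
position: [0.4706, 0.1248, 0.1415]
ee_rot: [-0.059, 1.57, 0.059]
force: [0.5, 0.1, -0.0]
width: 0.998
```

```bash
python3 - <<'E'
from h import *
a=[]
for n,(u0,v0,w,h) in(("top",(130,150,160,110)),("side",(190,100,150,150))):
    d=snap(n,n+"9");im=d["img"][v0:v0+h,u0:u0+w]
    im=cv2.resize(im,None,fx=400/w,fy=400/w,interpolation=cv2.INTER_CUBIC)
    im=np.clip(im.astype(float)*2.2,0,255).astype(np.uint8)
    o=np.zeros((400,400,3),np.uint8);o[:im.shape[0]]=im[:400];a.append(o)
cv2.imwrite("pics/s9.png",np.hstack(a))
E
python3 go.py .469 .127 .014 0.089
```

```text
t 14.90 pos [0.471  0.1249 0.1419] ang 0.077 F [0.7 0.3 0.2] w 1.003
shift [ 0.1279  0.0022 -0.0019] turn -0.0124 (3.1 rows)
```

View pics/s9.png

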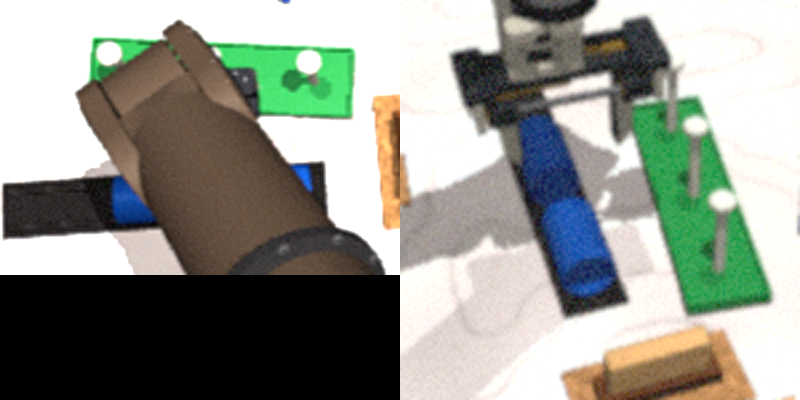

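Call:
move_arm --steps "0.03 0.002 -0.002 -0.012 0;0.06 0.002 -0.002 -0.012 0;0.09 0.002 -0.002 -0.012 0;0.11 0.002 -0.002 -0.012 0;0.122 0.002 -0.002 -0.012 0;0.127 0.002 -0.002 -0.012 0;0.127 0.002 -0.002 -0.012 0;0.127 0.002 -0.002 -0.012 0" --squeeze 5

```text
clock: 15.57
position: [0.4691, 0.1269, 0.0149]
ee_rot: [-0.071, 1.569, 0.071]
force: [0.5, 0.4, 0.5]
width: 1.0
```

```bash
python3 go.py .469 .127 .014 0.089
```

```text
t 15.57 pos [0.4691 0.1269 0.0149] ang 0.090 F [0.5 0.4 0.5] w 1.000
shift [ 0.0009  0.0001 -0.    ] turn 0.0014 (0.0 rows)
```

Call:
move_arm --steps "0 0 0 0 255;0 0 0 0 255;0 0 0 0 255;0 0 0 0 255;0 0 0 0 255;0 0 0 0 255;0 0 0 0 255;0 0 0 0 255;0 0 0 0 255;0 0 0 0 255"

```text
clock: 16.4
position: [0.4685, 0.1265, 0.0143]
ee_rot: [-0.072, 1.57, 0.071]
force: [-1.9, 0.2, 4.9]
width: 0.634
```

```bash
python3 go.py .469 .127 .014 0.089; python3 -c "
from h import *
d=snap('side','side10');cv2.imwrite('pics/s10.png',np.clip(cv2.resize(d['img'][80:230,190:340],None,fx=4,fy=4,interpolation=2).astype(float)*2.2,0,255))"
```

```text
t 16.40 pos [0.4685 0.1265 0.0143] ang 0.091 F [-1.9  0.2  4.9] w 0.634
shift [0.0003 0.0004 0.0005] turn 0.0019 (0.0 rows)[ WARN:0@2.105] global loadsave.cpp:1063 imwrite_ Unsupported depth image for selected encoder is fallbacked to CV_8U.
```

View pics/s10.png

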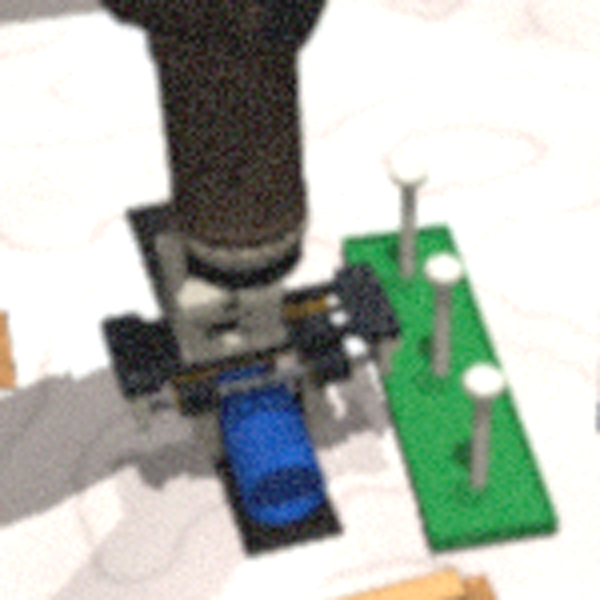

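Call:
move_arm --steps "-0.008 0 0 0 255;-0.016 0 0 0 255;-0.024 0 0 0 255;-0.034 0 0 0 255;-0.044 0 0 0 255;-0.054 0 0 0 255;-0.064 0 0 0 255;-0.074 0 0 0 255;-0.084 0 0 0 255;-0.084 0 0 0 255"

```text
clock: 17.28
position: [0.4696, 0.127, 0.1002]
ee_rot: [-0.071, 1.567, 0.072]
force: [0.8, 1.0, -1.3]
width: 0.63
```

```bash
cat > sv.py <<'E'
import sys
from h import *
k=sys.argv[1];u,v,w=map(int,sys.argv[2:5])
d=snap('side','side'+k);cv2.imwrite('pics/s%s.png'%k,np.clip(cv2.resize(d['img'][v:v+w,u:u+w],None,fx=600/w,fy=600/w,interpolation=2).astype(float)*2.2,0,255).astype(np.uint8))
E
python3 go.py .469 .127 .014 0.089; python3 sv.py 11 190 50 180
```

```text
t 17.28 pos [0.4696 0.127  0.1002] ang 0.091 F [ 0.8  1.  -1.3] w 0.630
shift [ 0.0862 -0.     -0.0008] turn 0.0018 (2.1 rows)
```

View pics/s11.png

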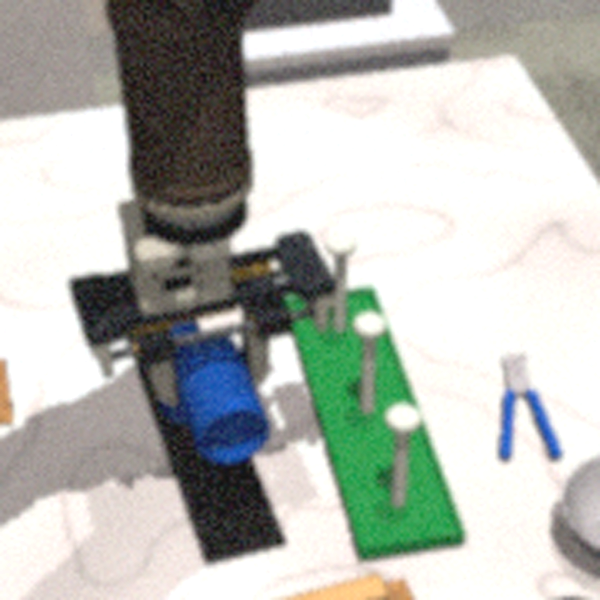

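Call:
move_arm --steps "0 0 0 0 255;0 0 0 0 255;-0.02 0 0 0 255;-0.04 0 0 0 255;-0.04 0 0 0 255;-0.06 0 0 0 255;-0.06 0 0 0 255;-0.06 0 0 0 255" --squeeze 3

```text
clock: 18.0
position: [0.4688, 0.1266, 0.1579]
ee_rot: [-0.071, 1.569, 0.071]
force: [0.3, -0.4, -2.2]
width: 0.636
```

```bash
python3 go.py .469 .127 .014 0.089; python3 sv.py 12 190 50 180
```

```text
t 18.00 pos [0.4688 0.1266 0.1579] ang 0.091 F [ 0.3 -0.4 -2.2] w 0.636
shift [1.439e-01 4.000e-04 1.000e-04] turn 0.0017 (3.4 rows)
```

View pics/s12.png

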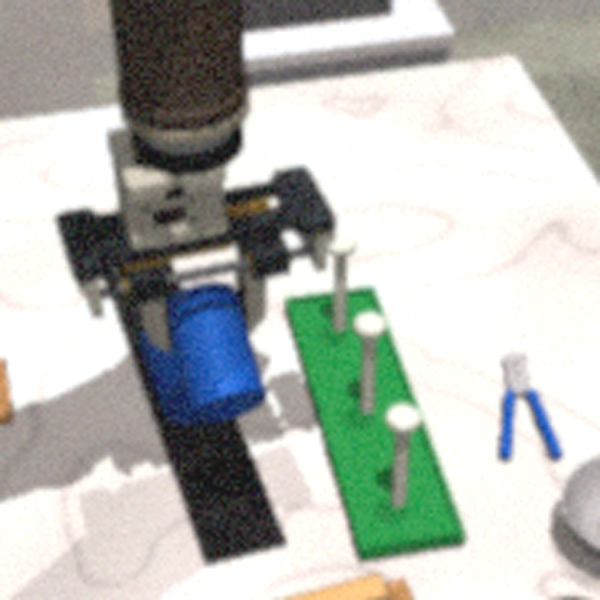

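```bash
cat > ov.py <<'E'
import sys
from h import *
from go import *
# usage: k u v w tilts(deg)...  overlay of cup held at grip point, offset o from base
k=sys.argv[1];u,v,w=map(int,sys.argv[2:5]);off=float(sys.argv[5]);tl=[float(x) for x in sys.argv[6:]]
d=snap('side','side'+k);o=arm.observe();M=R.from_rotvec(o["ee_rot"]).as_matrix()
g=o["position"]-.019*M[:,0];jaw=M[:,2];K=600/w
for n,T in enumerate([None]+tl):
    im=np.clip(cv2.resize(d['img'][v:v+w,u:u+w],None,fx=K,fy=K,interpolation=2).astype(float)*2.2,0,255).astype(np.uint8)
    if T is not None:
        h=np.cross(jaw,[0,0,1.]); h/=np.linalg.norm(h); h*=np.sign(-h[1])  # toward -y
        ax=-np.cos(np.radians(T))*np.array([0,0,1.])+np.sin(np.radians(T))*h  # base->mouth
        e2=np.cross(ax,jaw)
        for s_,c in((-off,(0,0,255)),(.09-off,(0,255,255))):
            q=np.array([[ (p[0]-u+.5)*K,(p[1]-v+.5)*K] for p in [proj(d,g+ax*s_+.029*(np.cos(a)*jaw+np.sin(a)*e2)) for a in np.linspace(0,6.283,50)]]).astype(int)
            cv2.polylines(im,[q],True,c,1)
    cv2.imwrite(f'pics/o{k}_{n}.png',im)
go(.469,.127,.014,.089)
if len(tl)>=2:
    cv2.imwrite(f'pics/o{k}.png',np.hstack([cv2.imread(f'pics/o{k}_{n}.png')[::1] for n in (1,2)])[:, :][::1][:600] if False else cv2.resize(np.hstack([cv2.imread(f'pics/o{k}_{n}.png') for n in (1,2)]),(800,400)))
E
python3 ov.py 13 205 100 90 .014 0 15
```

```text
t 18.10 pos [0.468  0.1262 0.157 ] ang 0.091 F [ 0.2 -0.1 -1.2] w 0.630
shift [0.143  0.0007 0.0012] turn 0.0018 (3.4 rows)
```

View pics/o13.png

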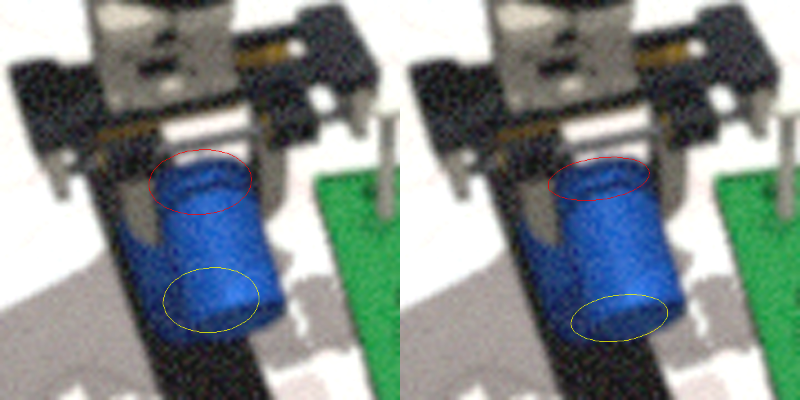

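Call:
move_arm --steps "0 0 0 0 255;0 0 0 0 255;0.03 0 0 0 255;-0.01 0 0 0 255;0.03 0 0 0 255;-0.01 0 0 0 255;0.03 0 0 0 255;-0.01 0 0 0 255;-0.01 0 0 0 255;-0.01 0 0 0 255" --squeeze 3

```text
clock: 18.93
position: [0.469, 0.1271, 0.168]
ee_rot: [-0.071, 1.57, 0.072]
force: [0.4, 0.2, -1.1]
width: 0.631
```

```bash
python3 ov.py 14 205 100 90 .014 0 20
```

```text
t 18.98 pos [0.4687 0.1267 0.168 ] ang 0.091 F [ 1.1  0.1 -1.4] w 0.630
shift [0.154  0.0003 0.0003] turn 0.0019 (3.7 rows)
```

View pics/o14.png

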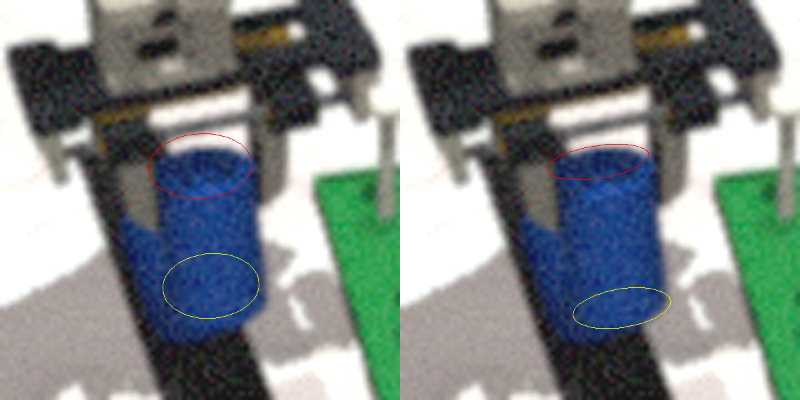

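```bash
python3 sv.py 15 225 110 60
python3 - <<'E'
from h import *
d=load("side15.npz");P=cloud(d)
b=d["img"].astype(int); m=(b[...,0]>50)&(b[...,0]>2*b[...,2])&(P[...,2]>.07)
Q=P[m];Q=Q[(Q[:,1]<.17)&(abs(Q[:,0]-.47)<.05)]
import numpy as np
print(len(Q))
for lo in np.arange(.08,.22,.01):
    s=Q[(Q[:,2]>=lo)&(Q[:,2]<lo+.01)]
    if len(s)>5: print(round(lo,2),len(s),s[:,0].min().round(3),s[:,0].max().round(3),np.percentile(s[:,1],[5,50,95]).round(3))
E
```

```text
592
0.11 30 0.448 0.493 [0.083 0.086 0.096]
0.12 55 0.447 0.49 [0.083 0.087 0.094]
0.13 59 0.447 0.491 [0.086 0.09  0.096]
0.14 56 0.448 0.49 [0.087 0.091 0.097]
0.15 61 0.443 0.493 [0.089 0.093 0.1  ]
0.16 64 0.446 0.494 [0.09  0.095 0.103]
0.17 62 0.447 0.492 [0.093 0.096 0.104]
0.18 68 0.447 0.494 [0.094 0.098 0.106]
0.19 105 0.451 0.494 [0.096 0.105 0.124]
0.2 32 0.453 0.492 [0.098 0.104 0.113]
```

View pics/s15.png

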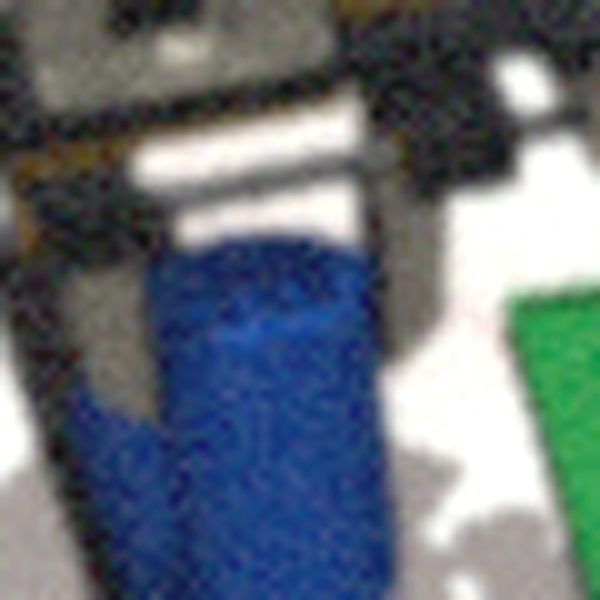

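Call:
move_arm --steps "0.03 0 0 0 255;-0.01 0 0 0 255;0.03 0 0 0 255;-0.01 0 0 0 255;0.03 0 0 0 255;-0.01 0 0 0 255;0.03 0 0 0 255;-0.01 0 0 0 255;-0.01 0 0 0 255;-0.01 0 0 0 255" --squeeze 3

```text
clock: 19.87
position: [0.469, 0.1269, 0.1787]
ee_rot: [-0.071, 1.568, 0.072]
force: [0.8, -0.3, -1.4]
width: 0.635
```

```bash
cat > tilt.py <<'E'
from h import *
from go import *
import sys
d=snap("side","side_t%s"%sys.argv[1]);P=cloud(d);o=arm.observe()
M=R.from_rotvec(o["ee_rot"]).as_matrix();g=o["position"]-.019*M[:,0]
b=d["img"].astype(int);m=(b[...,0]>45)&(b[...,0]>1.7*b[...,2])
Q=P[m];ang=np.arctan2(M[1,2],M[0,2]);
X=(Q-g);jx=X[:,0]*np.cos(ang)+X[:,1]*np.sin(ang);jy=-X[:,0]*np.sin(ang)+X[:,1]*np.cos(ang)
k=(abs(jx)<.035)&(jy<.02)&(jy>-.09)&(X[:,2]>-.09)&(X[:,2]<.006)
S=np.c_[jx,jy,X[:,2]][k]
# fit cylinder R=.029, axis through (a,b) at z=0 with slopes
from scipy.optimize import least_squares
def f_(p):
    ax=np.array([p[2],p[3],-1.]);ax/=np.linalg.norm(ax);w=S-np.array([p[0],p[1],0]);return np.linalg.norm(np.cross(w,ax),axis=1)-.029
r=least_squares(f_,[0,0,0,0],loss="soft_l1",f_scale=.002)
print("n",len(S),"offs mm",(r.x[:2]*1e3).round(1),"tilt deg jaw,fore",np.degrees(r.x[2:]).round(1),"rms",np.sqrt((r.fun**2).mean()).round(4))
top=np.percentile(X[(abs(jx)<.02)&(abs(jy)<.02)][:,2],[50,95]) if 0 else None
k2=(abs(jx)<.02)&(jy<.02)&(jy>-.04); print("top z above grip",np.percentile(X[k2&(X[:,2]<.045)][:,2],97).round(4),"low",np.percentile(X[k][:,2],2).round(4))
print(o["clock"].round(2),o["position"].round(4),o["force"].round(1),round(o["width"],3))
E
python3 tilt.py 1
```

```text
n 514 offs mm [ 0.9 -1.8] tilt deg jaw,fore [ 0.2 -3.6] rms 0.0016
top z above grip 0.0098 low -0.0771Traceback (most recent call last):
  File "tilt.py", line 19, in <module>
    print(o["clock"].round(2),o["position"].round(4),o["force"].round(1),round(o["width"],3))
          ^^^^^^^^^^^^^^^^
AttributeError: 'float' object has no attribute 'round'
```

Call:
move_arm --steps "0.03 0 0 0 255;-0.01 0 0 0 255;0.03 0 0 0 255;-0.01 0 0 0 255;0.03 0 0 0 255;-0.01 0 0 0 255;0.03 0 0 0 255;0 0 0 0 255;0 0 0 0 255;0 0 0 0 255" --squeeze 3

```text
clock: 20.75
position: [0.4691, 0.1267, 0.179]
ee_rot: [-0.071, 1.567, 0.071]
force: [0.4, -1.4, -0.3]
width: 0.629
```

```bash
sed -i 's/o\["clock"\].round(2)/o["clock"]/' tilt.py; python3 tilt.py 2; python3 go.py .611 .052 .21 .091
```

```text
n 548 offs mm [ 1.2 -1.8] tilt deg jaw,fore [-0.4 -1.2] rms 0.0044
top z above grip 0.0076 low -0.0793
20.8 [0.4689 0.1265 0.1788] [ 0.1  0.1 -1.6] 0.632
t 20.80 pos [0.4689 0.1265 0.1788] ang 0.091 F [ 0.1  0.1 -1.6] w 0.632
shift [-0.0308 -0.0871  0.1348] turn -0.0002 (3.9 rows)
```

Call:
move_arm --steps "0 0 0 0 255;0 0 0 0 255;-0.015 0 0 0 255;-0.036 0 0 0 255;-0.036 0 0.015 0 255;-0.036 -0.01 0.035 0 255;-0.036 -0.025 0.055 0 255;-0.036 -0.04 0.075 0 255;-0.036 -0.055 0.095 0 255;-0.036 -0.07 0.115 0 255" --squeeze 12

```text
clock: 21.63
position: [0.5902, 0.0663, 0.2142]
ee_rot: [-0.072, 1.569, 0.071]
force: [-0.0, 1.2, -0.6]
width: 0.629
```

Call:
move_arm --steps "0 -0.008 0.012 0 255;0 -0.016 0.02 0 255;0 -0.016 0.02 0 255;0 -0.016 0.02 0 255;0 -0.016 0.02 0 255"

```text
clock: 22.05
position: [0.6098, 0.0543, 0.2143]
ee_rot: [-0.072, 1.57, 0.073]
force: [-0.1, -0.1, -0.2]
width: 0.628
```

```bash
python3 tilt.py 3; python3 go.py .611 .052 .088 .091; python3 sv.py 17 210 80 150
```

```text
n 634 offs mm [-0.8 -2. ] tilt deg jaw,fore [ 1.6 -1.5] rms 0.0054
top z above grip 0.0069 low -0.0773
22.1 [0.6098 0.0543 0.2144] [-0.5 -0.4 -1.8] 0.631
t 22.10 pos [0.6098 0.0543 0.2144] ang 0.093 F [-0.5 -0.4 -1.8] w 0.631
shift [ 0.1264 -0.0025  0.001 ] turn 0.0016 (3.0 rows)
```

View pics/s17.png

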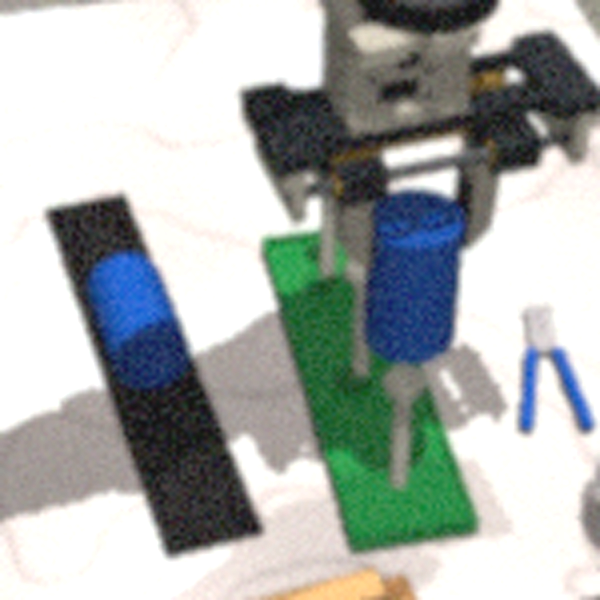

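Call:
move_arm --steps "0 -0.0025 0.001 0 255;0.02 -0.0025 0.001 0 255;0.045 -0.0025 0.001 0 255;0.07 -0.0025 0.001 0 255;0.095 -0.0025 0.001 0 255;0.11 -0.0025 0.001 0 255;0.118 -0.0025 0.001 0 255;0.118 -0.0025 0.001 0 255;0.118 -0.0025 0.001 0 255"

```text
clock: 22.9
position: [0.6122, 0.0511, 0.0967]
ee_rot: [-0.072, 1.569, 0.072]
force: [-0.1, -0.0, -1.7]
width: 0.632
```

```bash
python3 tilt.py 4; python3 go.py .611 .052 .088 .091
```

```text
n 535 offs mm [-1.2 -0.7] tilt deg jaw,fore [ 1.3 -2.6] rms 0.0061
top z above grip 0.0071 low -0.0786
22.95 [0.6127 0.0512 0.0973] [-0.6 -0.2 -0.6] 0.629
t 22.95 pos [0.6127 0.0512 0.0973] ang 0.091 F [-0.6 -0.2 -0.6] w 0.629
shift [ 0.0093  0.001  -0.0016] turn 0.0001 (0.2 rows)
```

Call:
move_arm --steps "0.002 0 0 0 255;0.004 0 0 0 255;0.006 0 0 0 255;0.007 0 0 0 255;0.008 0 0 0 255;0.009 0 0 0 255;0.009 0 0 0 255" --squeeze 4

```text
clock: 23.53
position: [0.6127, 0.051, 0.088]
ee_rot: [-0.071, 1.568, 0.071]
force: [-0.9, 0.1, 3.0]
width: 0.634
```

```bash
python3 tilt.py 5
```

```text
n 359 offs mm [ 0.4 -2.5] tilt deg jaw,fore [0.2 0.4] rms 0.0012
top z above grip 0.0115 low -0.0757
23.5833 [0.6127 0.051  0.088 ] [-0.1 -0.3  4.9] 0.631
```

Call:
move_arm --steps "0 0 0 0 200;0 0 0 0 150;0 0 0 0 80;0 0 0 0 0;0 0 0 0 0;0 0 0 0 0;0 0 0 0 0;0 0 0 0 0"

```text
clock: 24.25
position: [0.6119, 0.0507, 0.087]
ee_rot: [-0.071, 1.57, 0.071]
force: [-0.7, -0.1, -0.4]
width: 0.98
```

Call:
move_arm --steps "-0.02 0 0 0 0;-0.05 0 0 0 0;-0.09 0 0 0 0;-0.13 0 0 0 0;-0.13 0 0 0 0;-0.13 0 0 0 0"

```text
clock: 24.75
position: [0.6135, 0.0513, 0.2198]
ee_rot: [-0.071, 1.564, 0.071]
force: [-0.0, 0.4, -0.5]
width: 1.003
```

```bash
python3 sv.py 18 210 80 150; python3 go.py .4575 .266 .16 .089
```

```text
t 24.80 pos [0.6123 0.0507 0.2177] ang 0.091 F [ 0.9 -0.7 -1.2] w 0.999
shift [ 0.0574  0.2284 -0.1347] turn 0.0018 (6.5 rows)
```

View pics/s18.png

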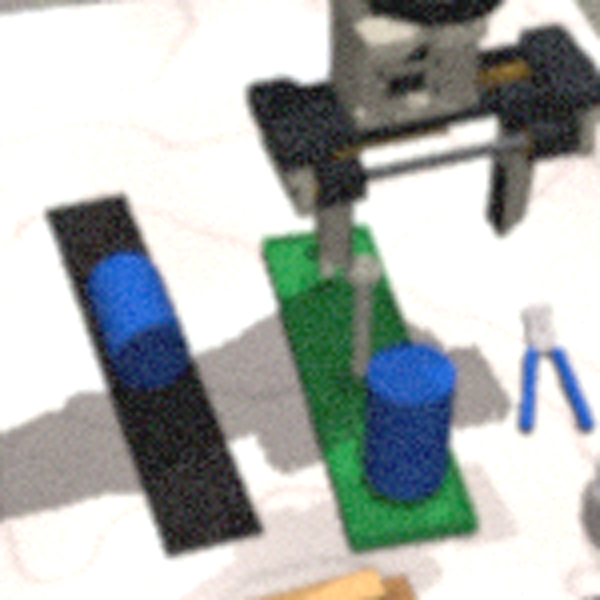

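Call:
move_arm --steps "0 0.035 -0.021 0.001 0;0 0.07 -0.042 0.001 0;0.01 0.105 -0.063 0.001 0;0.02 0.14 -0.084 0.001 0;0.03 0.175 -0.105 0.001 0;0.04 0.21 -0.126 0.001 0;0.057 0.226 -0.135 0.001 0;0.057 0.226 -0.135 0.001 0;0.057 0.226 -0.135 0.001 0;0.057 0.226 -0.135 0.001 0"

```text
clock: 25.63
position: [0.4572, 0.2624, 0.1592]
ee_rot: [-0.071, 1.571, 0.069]
force: [1.0, 0.4, -0.7]
width: 0.998
```

```bash
python3 sv.py 19 190 60 150; python3 go.py .4575 .264 .0145 .089
```

```text
t 25.68 pos [0.4578 0.2622 0.1596] ang 0.088 F [0.6 0.1 0.5] w 1.002
shift [ 0.1451  0.0019 -0.    ] turn -0.0009 (3.5 rows)
```

View pics/s19.png

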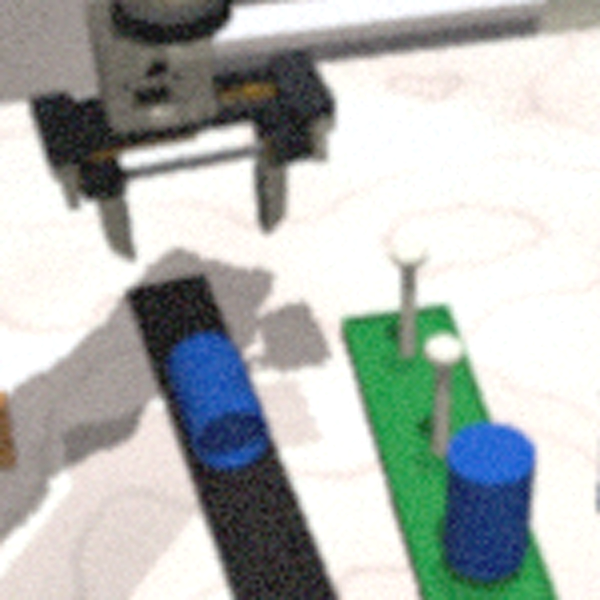

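Call:
move_arm --steps "0.035 0.002 0 0 0;0.07 0.002 0 0 0;0.105 0.002 0 0 0;0.125 0.002 0 0 0;0.138 0.002 0 0 0;0.145 0.002 0 0 0;0.145 0.002 0 0 0;0.145 0.002 0 0 0;0.145 0.002 0 0 255;0.145 0.002 0 0 255" --squeeze 5

```text
clock: 26.52
position: [0.4578, 0.2659, 0.0163]
ee_rot: [-0.07, 1.568, 0.071]
force: [0.8, -0.9, 0.2]
width: 0.903
```

Call:
move_arm --steps "0 0 0 0 255;0 0 0 0 255;0 0 0 0 255;0 0 0 0 255;0 0 0 0 255;0 0 0 0 255;0 0 0 0 255;0 0 0 0 255"

```text
clock: 27.18
position: [0.4564, 0.2656, 0.0154]
ee_rot: [-0.071, 1.57, 0.071]
force: [-2.7, -1.6, 6.4]
width: 0.631
```

Call:
move_arm --steps "-0.008 0 0 0 255;-0.016 0 0 0 255;-0.03 0 0 0 255;-0.045 0 0 0 255;-0.06 0 0 0 255;-0.075 0 0 0 255;-0.09 0 0 0 255;-0.11 0 0 0 255;-0.13 0 0 0 255;-0.15 0 0 0 255"

```text
clock: 28.02
position: [0.4568, 0.2656, 0.1669]
ee_rot: [-0.071, 1.569, 0.071]
force: [2.1, 0.9, -1.6]
width: 0.63
```

```bash
python3 tilt.py 6
```

```text
n 138 offs mm [  -3517.3 -140751.1] tilt deg jaw,fore [ 220287.  8815995.7] rms 0.0016
top z above grip 0.025 low -0.0324
28.0667 [0.4583 0.2671 0.1706] [1.2 1.7 2.2] 0.633
```

Held, still level; now let it pivot at 3 N with shakes.

Call:
move_arm --steps "0 0 0 0 255;0 0 0 0 255;0 0 0 0 255;0 0 0 0 255;0.03 0 0 0 255;-0.01 0 0 0 255;0.03 0 0 0 255;-0.01 0 0 0 255;0 0 0 0 255;0 0 0 0 255" --squeeze 3

```text
clock: 28.9
position: [0.4565, 0.2656, 0.1638]
ee_rot: [-0.071, 1.572, 0.071]
force: [0.4, -0.5, -1.0]
width: 0.636
```

Call:
move_arm --steps "0.03 0 0 0 255;-0.01 0 0 0 255;0.03 0 0 0 255;-0.01 0 0 0 255;0.03 0 0 0 255;-0.01 0 0 0 255;0.03 0 0 0 255;-0.01 0 0 0 255;0 0 0 0 255;0 0 0 0 255"

```text
clock: 29.73
position: [0.4567, 0.2656, 0.1645]
ee_rot: [-0.071, 1.571, 0.071]
force: [-0.1, -0.4, -1.0]
width: 0.629
```

```bash
python3 tilt.py 7; python3 sv.py 20 190 60 150
```

```text
n 489 offs mm [0.7 0.3] tilt deg jaw,fore [  0.1 -10.5] rms 0.0022
top z above grip 0.0111 low -0.0724
29.7833 [0.4566 0.2653 0.1649] [-0.2 -0.7 -1.6] 0.634
```

View pics/s20.png

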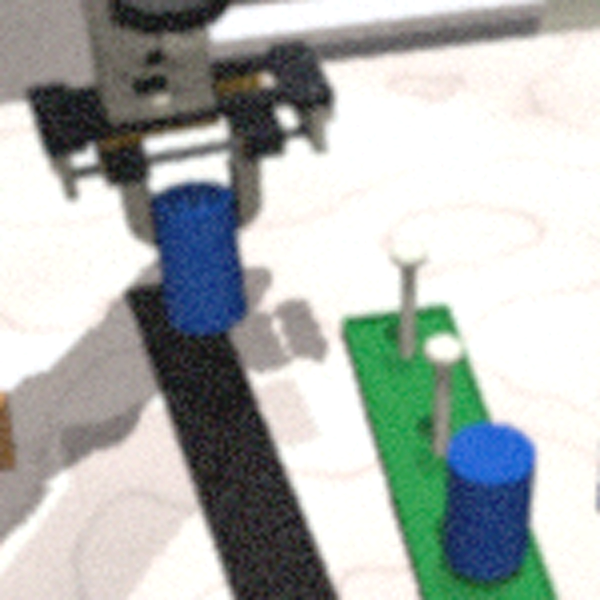

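Call:
move_arm --steps "0.03 0 0 0 255;-0.01 0 0 0 255;0.03 0 0 0 255;-0.01 0 0 0 255;0.03 0 0 0 255;-0.01 0 0 0 255;0.03 0 0 0 255;-0.01 0 0 0 255;0 0 0 0 255;0 0 0 0 255"

```text
clock: 30.67
position: [0.457, 0.2657, 0.1652]
ee_rot: [-0.071, 1.569, 0.071]
force: [-0.2, -0.6, -0.9]
width: 0.629
```

Call:
move_arm --steps "0.03 0 0 0 255;-0.01 0 0 0 255;0.03 0 0 0 255;-0.01 0 0 0 255;0.03 0 0 0 255;-0.01 0 0 0 255;0.03 0 0 0 255;-0.01 0 0 0 255;0 0 0 0 255;0 0 0 0 255"

```text
clock: 31.5
position: [0.457, 0.2656, 0.1655]
ee_rot: [-0.071, 1.569, 0.071]
force: [0.2, 0.2, -0.7]
width: 0.629
```

```bash
python3 tilt.py 8; python3 go.py .6155 .281 .215 .089
```

```text
n 520 offs mm [1.4 0.6] tilt deg jaw,fore [-0.4 -2.2] rms 0.0058
top z above grip 0.0052 low -0.0797
31.55 [0.4569 0.2653 0.1658] [-0.6  0.7 -1.6] 0.632
t 31.55 pos [0.4569 0.2653 0.1658] ang 0.090 F [-0.6  0.7 -1.6] w 0.632
shift [-0.0491  0.0014  0.1594] turn 0.0008 (4.0 rows)
```

Call:
move_arm --steps "0 0 0 0 255;0 0 0 0 255;-0.02 0 0 0 255;-0.05 0 0 0 255;-0.05 0 0.02 0 255;-0.05 0 0.045 0 255;-0.05 0 0.07 0 255;-0.05 0 0.095 0 255;-0.05 0 0.12 0 255;-0.05 0 0.145 0 255" --squeeze 12

```text
clock: 32.38
position: [0.6025, 0.2783, 0.2158]
ee_rot: [-0.071, 1.569, 0.07]
force: [0.7, 0.3, -0.9]
width: 0.627
```

Call:
move_arm --steps "0 0 0.01 0 255;0 0 0.0145 0 255;0 0 0.0145 0 255;0 0 0.0145 0 255;0 0 0.0145 0 255"

```text
clock: 32.8
position: [0.6146, 0.2802, 0.2156]
ee_rot: [-0.072, 1.57, 0.071]
force: [0.4, -0.4, -0.5]
width: 0.634
```

```bash
python3 tilt.py 9; python3 go.py .6155 .280 .095 .091; python3 sv.py 21 220 40 150
```

```text
n 527 offs mm [-1.3  0.3] tilt deg jaw,fore [ 1.9 -2.3] rms 0.0051
top z above grip 0.005 low -0.079
32.85 [0.6147 0.2802 0.2156] [-0.1 -0.5 -0.6] 0.628
t 32.85 pos [0.6147 0.2802 0.2156] ang 0.091 F [-0.1 -0.5 -0.6] w 0.628
shift [ 0.1206 -0.0002  0.0007] turn -0.0001 (2.9 rows)
```

View pics/s21.png

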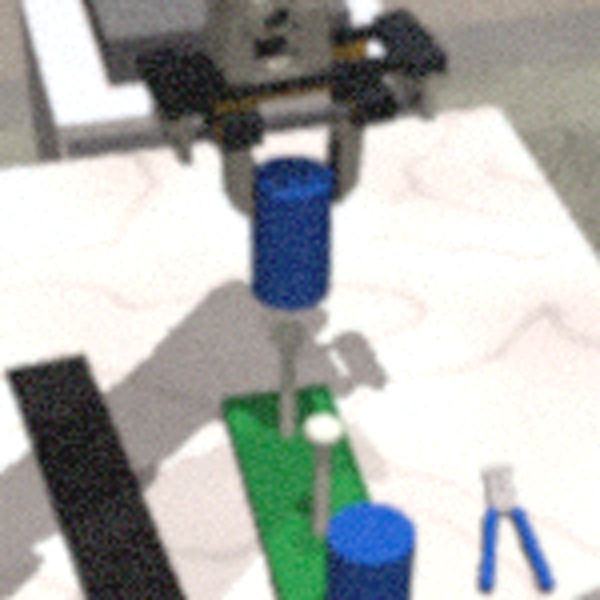

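Call:
move_arm --steps "0.02 0 0 0 255;0.045 0 0 0 255;0.07 0 0 0 255;0.095 0 0 0 255;0.11 0 0 0 255;0.117 0 0 0 255;0.117 0 0 0 255;0.117 0 0 0 255"

```text
clock: 33.57
position: [0.6158, 0.2803, 0.0989]
ee_rot: [-0.071, 1.569, 0.071]
force: [0.6, 0.2, 0.3]
width: 0.632
```

Call:
move_arm --steps "0.002 0 0 0 255;0.004 0 0 0 255;0.006 0 0 0 255;0.008 0 0 0 255;0.009 0 0 0 255;0.009 0 0 0 255" --squeeze 4

```text
clock: 34.07
position: [0.6164, 0.2806, 0.0903]
ee_rot: [-0.07, 1.568, 0.071]
force: [0.2, 0.3, 3.6]
width: 0.634
```

```bash
python3 tilt.py 10
```

```text
n 299 offs mm [ 0.9 -1.2] tilt deg jaw,fore [-0.3  0.1] rms 0.0025
top z above grip 0.0095 low -0.0731
34.1167 [0.6164 0.2806 0.0903] [-0.3  0.8  4. ] 0.632
```

Contact and level; release and retreat.

Call:
move_arm --steps "0 0 0 0 200;0 0 0 0 150;0 0 0 0 80;0 0 0 0 0;0 0 0 0 0;0 0 0 0 0;0 0 0 0 0;0 0 0 0 0"

```text
clock: 34.78
position: [0.6156, 0.2798, 0.089]
ee_rot: [-0.071, 1.57, 0.07]
force: [0.1, -0.0, -0.1]
width: 0.979
```

Call:
move_arm --steps "-0.02 0 0 0 0;-0.05 0 0 0 0;-0.09 0 0 0 0;-0.13 0 0 0 0;-0.17 0 0 0 0;-0.18 0 0 0 0;-0.18 0 -0.03 0 0;-0.18 0 -0.06 0 0;-0.18 0 -0.1 0 0;-0.18 0 -0.14 0 0"

```text
clock: 35.62
position: [0.4749, 0.267, 0.2686]
ee_rot: [-0.07, 1.57, 0.07]
force: [-0.2, 0.2, 1.1]
width: 1.002
```

Call:
move_arm --steps "0 0.03 -0.02 0 0;0 0.06 -0.04 0 0;0 0.06 -0.06 0 0;0 0.06 -0.08 0 0;0 0.06 -0.08 0 0;0 0.06 -0.08 0 0"

```text
clock: 36.12
position: [0.3906, 0.32, 0.2694]
ee_rot: [-0.072, 1.569, 0.071]
force: [1.3, -0.2, -0.6]
width: 1.001
```

```bash
python3 - <<'E'
from h import *
for n in("top","side"):
    d=snap(n,n+"F");cv2.imwrite(f"pics/f_{n}.png",np.clip(cv2.resize(d["img"],(800,600)).astype(float)*2,0,255).astype(np.uint8))
E
python3 go.py .4 .2 .3
```

```text
t 36.22 pos [0.3922 0.3196 0.2692] ang 0.089 F [-0.1 -0.2 -0.1] w 1.001
shift [-0.0308 -0.1198 -0.0028] turn 0.0000 (3.0 rows)
```

View pics/f_top.png

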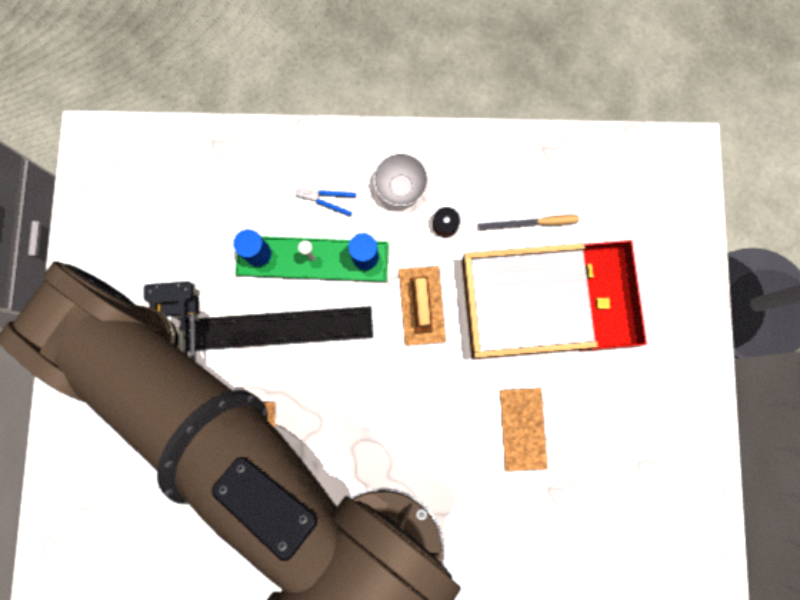

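View pics/f_side.png

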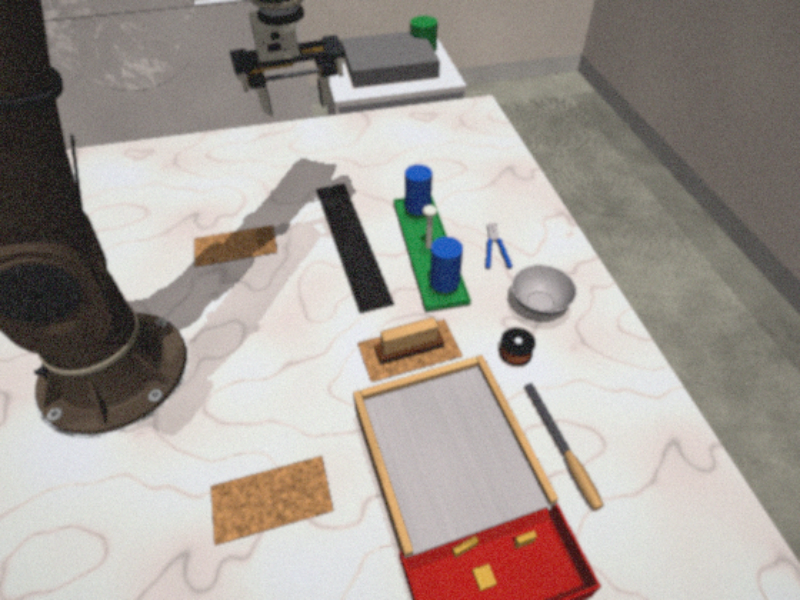

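Run:
```python
from h import *
np.set_printoptions(precision=4,suppress=True)
from scipy.optimize import least_squares
t=load("topF.npz");s=load("sideF.npz");P=cloud(s);Pt=cloud(t)
b=s["img"].astype(int);blue=(b[...,0]>45)&(b[...,0]>1.7*b[...,2])
for px_,py_ in((.6105,.0514),(.6155,.280)):
    Q=P[blue];r=np.hypot(Q[:,0]-px_,Q[:,1]-py_);S=Q[(r<.05)&(Q[:,2]<.11)]
    f_=lambda p:np.linalg.norm(np.cross(S-[p[0],p[1],.07],np.array([p[2],p[3],1])/np.linalg.norm([p[2],p[3],1])),axis=1)-.029
    q=least_squares(f_,[px_,py_,0,0],loss="soft_l1",f_scale=.002).x
    T=Q[(r<.02)];bt=t["img"].astype(int);tt=Pt[(np.hypot(Pt[...,0]-px_,Pt[...,1]-py_)<.02)]
    print("cup",q[:2],"tilt",np.degrees(q[2:]),"top z side",np.median(T[T[:,2]>.11][:,2]),"top cam",np.median(tt[:,2]), "low",np.percentile(Q[r<.05][:,2],2))
    A=tt-tt.mean(0);c=np.linalg.lstsq(np.c_[A[:,:2],np.ones(len(A))],A[:,2],rcond=None)[0];print("top face slope deg",np.degrees(c[:2]))
a=[]
for d,(u0,v0,w,h) in((t,(395,160,60,95)),(s,(275,340,150,80)),(s,(245,215,90,60)),(t,(270,180,60,70))):
    im=cv2.resize(d["img"][v0:v0+h,u0:u0+w],(400,int(400*h/w)) if w>h else (int(300*w/h),300),interpolation=2)
    o=np.zeros((300,400,3),np.uint8);o[:min(300,im.shape[0]),:im.shape[1]]=np.clip(im[:300].astype(float)*2,0,255);a.append(o)
cv2.imwrite("pics/fin.png",np.vstack([np.hstack(a[:2]),np.hstack(a[2:])]))
```

```text
cup [0.6135 0.0488] tilt [ 0.0403 -0.0196] top z side 0.11728559028157914 top cam 0.11789269718263684 low 0.034704338253163526
top face slope deg [-0.6996 -1.1729]
cup [0.6165 0.2797] tilt [ 0.8956 -0.2529] top z side 0.11716899200504771 top cam 0.11831140855515654 low 0.0380296077493353
top face slope deg [5.5716 5.7942]
```

View pics/fin.png

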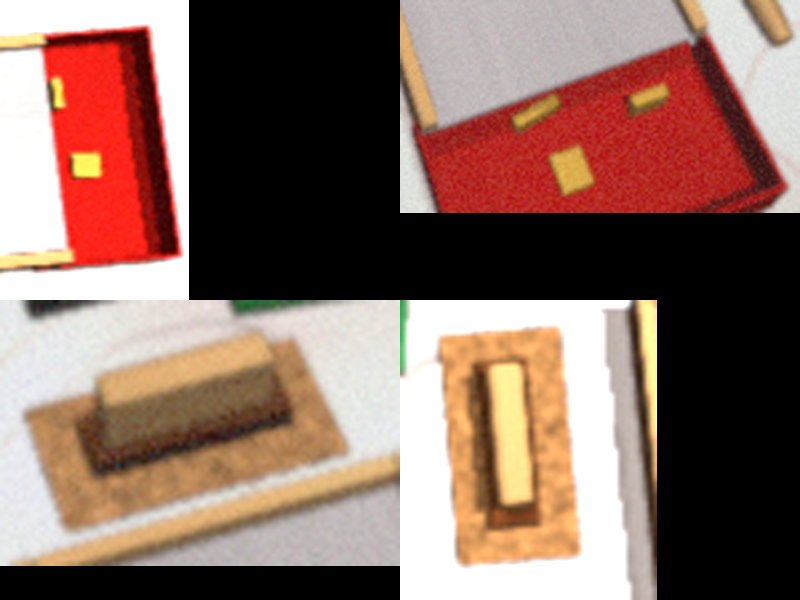

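```bash
python3 -c "
from cell import arm
print(arm.sign_off())"
```

```text
the job is handed in; nothing more can be done
None
```

I cleared the bench and handed the job in at about 36 s of the 208 s allowed. Three brass offcuts and two cups were there today.

- **Offcuts:** I swept all three off the open end with the scraper in two passes, before touching the cups. In the final side view the plate is empty and all three lie in the red pan. One of them shifted inside the pan after falling, so the lip hides it from the top camera.
- **Scraper:** It stands on its foot, near the centre of the cork mat farthest from the robot.
- **Cups:** I gripped each near its base, let it swing mouth-down, and hung the right-hand one on peg 2 and the other on peg 0. Both tops measure 117–118 mm high, against 117 mm for fully home.
- **Tilt:** Fits to the cup walls give under 1° for both cups. A rough fit to the top of the peg 0 cup gave about 5–6° instead. I put that down to few, noisy points that took in the rim, because the height and the wall fit both show it straight.
- **Bystanders:** The bowl, spool, file and pliers look unmoved in the final pictures. I did not measure their positions.

The two cameras disagreed by about 3 mm sideways, so I aimed between them. The highest force I read was about 7 N at the wrist.

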